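# Empty the nut shaker into the bowl

### The job

Only whole hazelnuts, too big for the holes of the cap, are left in the glass shaker on the tilting stand. Unscrew the cap and lay it flat on the worktop clear of the stand, without dropping it; then tip the shaker right over (the crank turns it) so that all five nuts end up in the bowl, which first has to come close up to the stand, under where the mouth comes down. Finish with the shaker swung back upright, the bowl standing on the worktop and the kitchen things round about left where they were.

Things in the scene. Friction and masses are not known exactly. Their poses are not given: they have to be found in the camera images.
- stand: Tilting stand, fixed: oak foot 124 (its x) by 101 (its y) by 16 mm, from y = -14 to +87 mm; two flat steel cheeks, 22 wide, 5 thick, at x = -39 and +39 mm, tops at z = 131 mm, hold the shaker between them on a level pivot along the stand's x. Origin: on the worktop under the pivot. -x is the crank's side (towards the robot at yaw 0), -y the side to which it pours.
- pivot (a point): Middle of the pivot axis, 120 mm above the worktop, on the upright shaker's axis.
- shaker (a joint): Tilt of the shaker about the pivot, rad: 0 = upright (start, a stop), growing as the mouth swings to the stand's -y side, 2.3 = right over, mouth facing down 42 degrees past level (a stop). Nuts begin to roll out at 1.6 to 1.9; stuck ones come if it is rocked. The pivot is stiff (0.16 N m, some 2 to 4 N at the knob) and stays where it is left.
- mouth (a point): Middle of the shaker's rim, 63 mm from the pivot, 183 mm up when upright; moves with the shaker. The shaker is a straight glass tumbler 49 mm outside, 43 mm inside, 88 mm tall, its bottom 25 mm below the pivot, with a screw thread round its rim; it tilts but cannot turn about its own axis.
- crank_knob (a point): Middle of the crank's wooden knob, a round peg 13.6 mm thick, 37 mm long, parallel to the pivot, free from 53 to 90 mm to the stand's -x side (this point: 72). Rigid with the shaker, it circles the pivot at 75 mm radius: shaker upright, it leans 60 degrees from vertical to +y (65 mm to +y, 37.5 above the pivot); at 2.3, 72 degrees to -y. Pinch it from above; it may turn between the fingers.
- cap: Aluminium screw cap, 65 mm across, 21 mm tall, 55 g, ribbed rim, 19 holes of 6.6 mm in its flat top. Origin: centre of its open underside, z to the top; 165 mm above the worktop on the shaker. Yaw relative to the stand: 0 = screwed home, 0 to 0.2 rad at the start. It may lie either way up on the worktop.
- cap_top (a point): Centre of the cap's top, 21 mm above its origin. Quick right-hand thread: turned anticlockwise seen from above (yaw growing) the cap comes free to lift straight up from 0.9 to 1.45 rad yaw relative to the stand (best 1.2; a stop near 1.52); below about 0.7 three lugs hold it down. It turns easily; the shaker does not turn with it.
- bowl: White ceramic bowl, loose, 130 mm across the rim, 45 mm tall, 4 mm wall, foot 58 mm across, inside floor 5 mm up, 0.2 to 0.4 kg. Origin: centre of its underside. It can be pushed from outside, or dragged by fingers lowered into it.
- bowl_spot (a point): Point on the worktop 81 mm from the stand's origin on its -y side, where the bowl's centre belongs (its rim then touches or nearly touches the oak foot). The nuts fall 35 to 110 mm from the stand's origin on that side.
- nut0: Whole hazelnut, 15 mm thick and 16 mm long, 12 g, at the start in the shaker. Origin: its centre.
- nut1: Whole hazelnut, 15 mm thick and 16 mm long, 12 g, at the start in the shaker. Origin: its centre.
- nut2: Whole hazelnut, 15 mm thick and 16 mm long, 12 g, at the start in the shaker. Origin: its centre.
- nut3: Whole hazelnut, 15 mm thick and 16 mm long, 12 g, at the start in the shaker. Origin: its centre.
- nut4: Whole hazelnut, 15 mm thick and 16 mm long, 12 g, at the start in the shaker. Origin: its centre.
- tin: Food tin, bystander, 75 mm across and 58 mm tall, loose. Origin: centre of its underside.
- garlic: Garlic bulb, bystander, about 60 mm across, 58 mm tall, loose. Origin: centre of its underside.
- onion: Onion, bystander, about 78 mm across, 85 mm tall, loose. Origin: centre of its underside.
- peeler: Peeler lying flat, bystander, 170 by 25 mm, 18 mm tall, loose, its length along its x axis. Origin: centre of its underside.
- mug: Mug, bystander, 82 mm across, 114 mm with its handle, 97 mm tall, loose. Origin: centre of its underside.

How it is judged:
By the outcome, as a careful person would: the job done as asked, in the order asked, and still so for the second after the job is handed in, with the robot touching nothing.
It also fails if it takes over 72 s, if anything falls off the work surface, if the arm or the gripper's body presses on something with over 40 N, if the wrist force passes 120 N, or if a joint passes its speed limit or range.

### The arm

A 6-joint arm with a two-finger parallel gripper is mounted at the origin on a cart in front of the work surface, level with it; the furniture and walls round the work are solid. World frame = base frame: x ahead of the robot, y to its left, z up, the work surface at z = 0. Lengths are in m, angles in degrees, forces in N, time in s.
With the tool pointing down it reaches from about 0.425 to 1.125 m from the base axis. Payload 14.9 kg.
Tool frame: the origin (TCP) lies between the finger pads; the fingertips stand 8 mm ahead of it and the grasp point (between the pads) lies 11 mm behind it; x points along the fingers, y is the direction in which the jaws open and shut, and the axes are right-handed (so a half turn about x gives the same grasp; the last joint's range is limited). The gripper opens to 91 mm and grips with 3 to 60 N. Pads are 32 mm wide; open, the fingers measure 118 mm over their backs; the gripper's body (76 mm by 178 mm) begins 60 mm behind the grasp point.
Start: joints at [73.493, 21.709, 99.362, -0, 58.929, -1.908], TCP at [0.176, 0.677, 0.186] pointing down, gripper open.
Joint ranges: [-158.91, 158.91], [-42.39, 125.64], [0.06, 152.35], [-60.88, 240.88], [17.5, 164.5], [-176.32, 176.32]. Speed limits (degrees/s): [108.29, 108.29, 136.94, 180, 180, 180].

### API

Orientations are given as a 3x3 rotation matrix whose columns are the frame's x, y, z axes.
In Python, from rig import get_state, grab_frame, sign_off gives the robot as it stands.
- The arm moves only by the tool jog_arm, never from a script. Its argument "increments" is a list of rows, each an object of numbers: "rx", "ry", "rz": the turn, a rotation vector about the tool's x, y, z in units of 10 degrees (1.0 is 10 degrees); "tx", "ty", "tz": the shift along the tool's x, y, z in units of 25 mm (1.0 is 25 mm); "jaw": the finger opening in mm, from 0 to 91.2. In form: [{"rx": .., "ry": .., "rz": .., "tx": .., "ty": .., "tz": .., "jaw": ..}, ...]. A call has 1 to 12 rows; each row shifts and turns the commanded pose from where the row before left it, along the tool's axes as they then stand; what a row does not reach is not made up. A row lasts 1/8 s, in which the tool goes at most 62.5 mm and 10.7 degrees, less where a joint would pass 70% of its speed; a pose out of reach is approached as far as the arm can. A call is refused whole if a number of a shift passes 1 or a number of a turn 1, either way. A call with a gripper value outside its range is refused whole. The fingers move at their own pace and stop on an object; "grip_force" is the grip in N (left out, the last holds). Time passes only in rows, so rows that do not move let the fingers close. It gives the time, the measured TCP pose, the force and the opening at its end, in the units of the state.
- get_state(): the state, without advancing time (a new reading comes with each control period).
- grab_frame(name): name is "scene" or "top" or "wrist"; returns a dict with "img" (400x640x3 uint8, red, green, blue), "fov_y" (degrees; the focal length in pixels is half the picture's height over the tangent of half this angle, whatever the lens; pixels are square), "cx", "cy" (the principal point, pixels), "world_from_camera" (4x4, takes a point from camera to world coordinates). Camera axes: x right, y up, looking along -z (the intrinsics and any distortion apply to the point x, -y, -z); pixel columns grow to the right and rows downward; lengths in m; the calibration is good to about 2 mm. A picture is of the moment at which its call begins. There is no depth.
- sign_off(): hands the job in, once; it reports no verdict.
The state is a dict: "clock": time; "joint_positions": joint angles; "dq": joint speeds; "tau": joint torques, N m; "position": TCP position; "orientation": TCP orientation; "contact_force": force on the tool from outside, world axes, zero at the start; "moment": the same for the moment, N m; "width": opening from 0.0 (shut) to 1.0 (fully open).
Only numpy, scipy, OpenCV 4.12 (cv2) and the standard library are available. Lean on these libraries where they do the work, as an engineer would, in place of code of your own. Each camera call takes 0.05 s, during which the arm holds its last target.

## Working session

There is one attempt and no reset: what is moved stays moved. The work goes in short steps, Python scripts to look and compute and a tool call to move; the robot and the scene stay as the last step left them, time stands still between calls to the robot, and variables do not carry over. Pictures are saved under pics/ and viewed, and the job is handed in when it is done.

Besides the shell and the picture viewer there is one more tool, called after "Request:" by a JSON object that holds its "api" and its "payload", one argument or row to a line. jog_arm: Moves the arm, as the interface text tells. Its arguments: {"type":"object","properties":{"increments":{"type":"array","items":{"type":"object","properties":{"rx":{"type":"number"},"ry":{"type":"number"},"rz":{"type":"number"},"tx":{"type":"number"},"ty":{"type":"number"},"tz":{"type":"number"},"jaw":{"type":"number"}}}},"grip_force":{"type":"number"}},"required":["increments"]}

```bash
mkdir -p pics; ls; python3 - <<'E'
from rig import *
import cv2,numpy as np
print(get_state())
for n in ("scene","top","wrist"):
    f=grab_frame(n); cv2.imwrite(f"pics/{n}0.png",f["img"][:,:,::-1]); print(n,{k:(np.round(v,4).tolist() if hasattr(v,'shape') else v) for k,v in f.items() if k!="img"})
E
```

```text
pics
{'clock': 0.0, 'joint_positions': array([ 7.34929522e+01,  2.17371925e+01,  9.93945505e+01,  2.00187200e-03,
        5.89295657e+01, -1.90823446e+00]), 'dq': array([ 0.03709485,  0.02541294, -0.03547993, -0.00718039,  0.04340125,
       -0.04106359]), 'tau': array([ 1.07372987e-03, -7.63731265e+01, -4.34367049e+01,  6.51182723e-02,
        4.24947578e-02, -1.09707557e-04]), 'position': array([0.1763161 , 0.67699942, 0.18551357]), 'orientation': array([[-3.32726676e-04,  2.52066603e-01,  9.67709831e-01],
       [-1.01743318e-03,  9.67709298e-01, -2.52066814e-01],
       [-9.99999427e-01, -1.06844945e-03, -6.55217719e-05]]), 'contact_force': array([-0.31011579,  0.00334082, -0.8034426 ]), 'moment': array([-0.00995083, -0.00095426, -0.00949508]), 'width': 0.9971113321666749}
scene {'fov_y': 57.34241399903648, 'cx': 319.86648178572483, 'cy': 201.23053034643925, 'world_from_camera': [[0.6382, 0.3916, -0.6628, -0.3072], [-0.7697, 0.3047, -0.561, -0.7742], [-0.0177, 0.8682, 0.4959, 0.7376], [0.0, 0.0, 0.0, 1.0]]}
top {'fov_y': 56.44886777472046, 'cx': 319.0504851168019, 'cy': 201.46137314310266, 'world_from_camera': [[0.0225, 0.9745, -0.223, 0.2589], [-0.9997, 0.0217, -0.0058, -0.054], [-0.0008, 0.2231, 0.9748, 1.3157], [0.0, 0.0, 0.0, 1.0]]}
wrist {'fov_y': 69.18531950103821, 'cx': 319.4521308342111, 'cy': 200.06201308583994, 'world_from_camera': [[0.2519, -0.9411, -0.2256, 0.1127], [0.9677, 0.2449, 0.0589, 0.6954], [-0.0002, -0.2332, 0.9724, 0.3843], [0.0, 0.0, 0.0, 1.0]]}
```

View pics/scene0.png

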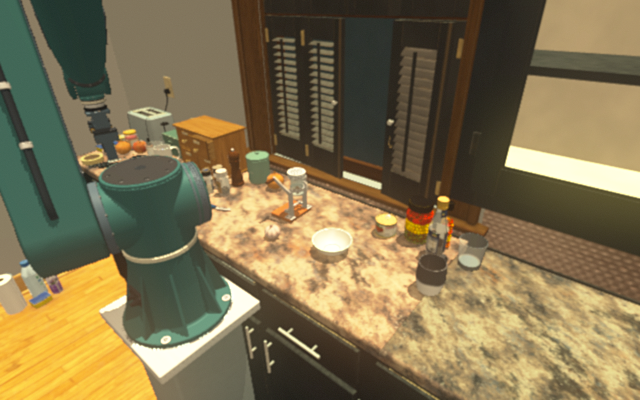

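View pics/top0.png

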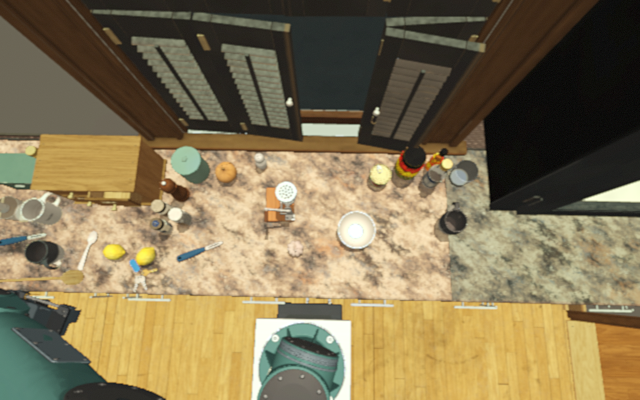

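View pics/wrist0.png

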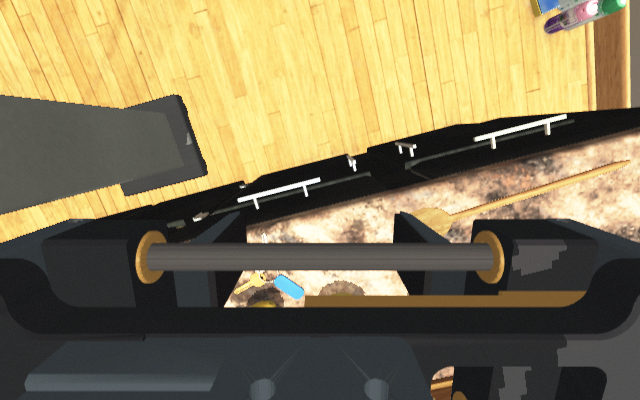

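The top view shows the stand near (280,205) with the cap at (286,191), the bowl at (356,230), the garlic at (296,250), the peeler at (199,252), the onion at (226,172), the tin at (380,175) and the mug at (453,221). Next I'll zoom in.

```bash
cat > h.py <<'E'
from rig import *
import cv2,numpy as np
def ray(f,u,v):
    F=f["img"].shape[0]/2/np.tan(np.radians(f["fov_y"]/2)); T=f["world_from_camera"]
    d=np.array([(u-f["cx"])/F,-(v-f["cy"])/F,-1.0]); return T[:3,3],T[:3,:3]@d
def onz(f,u,v,z):
    o,d=ray(f,u,v); return o+d*(z-o[2])/d[2]
def proj(f,p):
    F=f["img"].shape[0]/2/np.tan(np.radians(f["fov_y"]/2)); T=f["world_from_camera"]
    q=T[:3,:3].T@(np.asarray(p)-T[:3,3]); return np.array([f["cx"]+F*q[0]/-q[2], f["cy"]-F*q[1]/-q[2]])
def two(f1,p1,f2,p2):
    o1,d1=ray(f1,*p1);o2,d2=ray(f2,*p2)
    A=np.c_[d1,-d2]; s=np.linalg.lstsq(A,o2-o1,rcond=None)[0]
    a=o1+d1*s[0];b=o2+d2*s[1]; return (a+b)/2,np.linalg.norm(a-b)
def save(f,name,box=None,k=1):
    im=f["img"][:,:,::-1]
    if box: x,y,w,h=box; im=im[y:y+h,x:x+w]
    if k!=1: im=cv2.resize(im,None,fx=k,fy=k,interpolation=cv2.INTER_CUBIC)
    cv2.imwrite("pics/"+name+".png",im)
E
python3 - <<'E'
from h import *
import pickle
t=grab_frame("top"); s=grab_frame("scene"); pickle.dump((t,s),open("f0.pkl","wb"))
save(t,"t1",(240,150,160,120),5); save(s,"s1",(240,150,160,120),5)
save(t,"t2",(160,140,160,130),5)
E
```

```text
(no output)
```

View pics/t1.png

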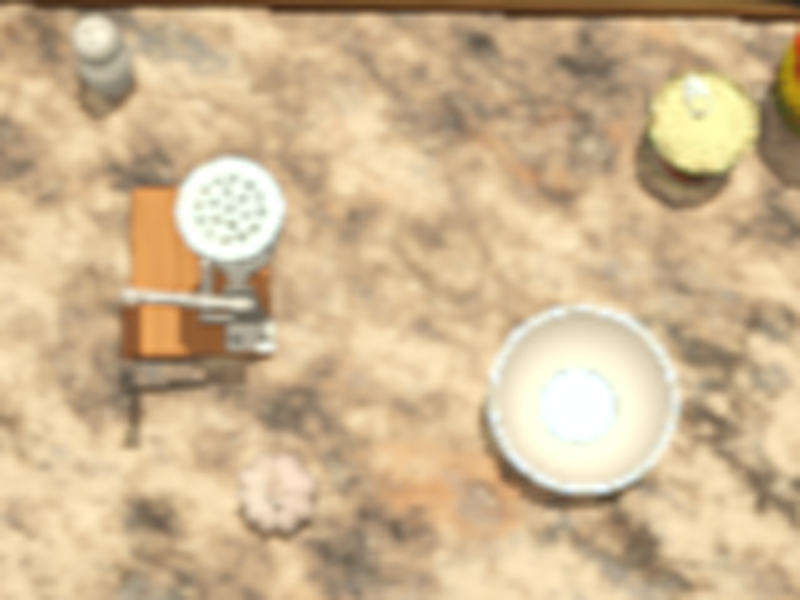

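View pics/s1.png

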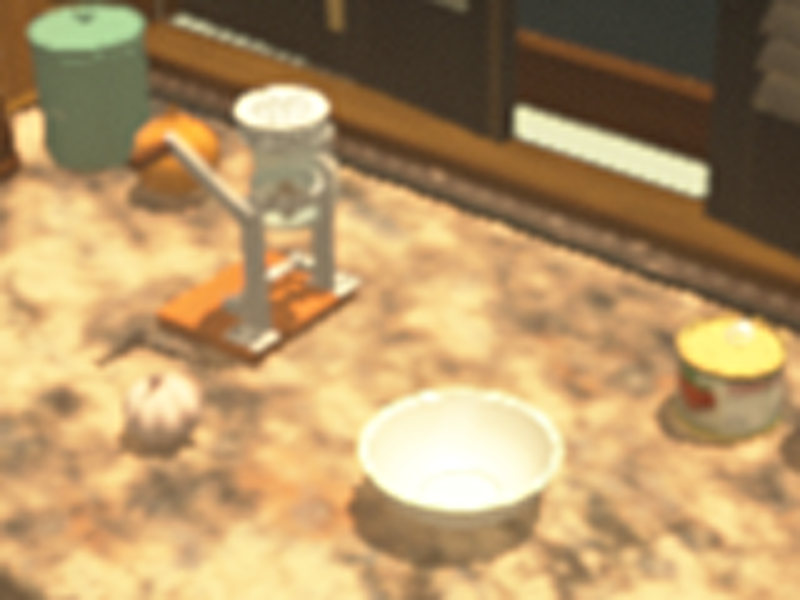

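```bash
python3 - <<'E'
from h import *
import pickle
t,s=pickle.load(open("f0.pkl","rb"))
C=lambda a,b:(240+(a+.5)/5-.5,150+(b+.5)/5-.5)
def p(n,a,b,z): print(n,np.round(onz(t,*C(a,b),z),4))
# cap & bowl by mask
hsv=cv2.cvtColor(t["img"],cv2.COLOR_RGB2HSV)
m=((hsv[...,1]<60)&(hsv[...,2]>150)).astype(np.uint8)
cs,_=cv2.findContours(m,cv2.RETR_EXTERNAL,cv2.CHAIN_APPROX_NONE)
for c in cs:
    if cv2.contourArea(c)>60:
        e=cv2.fitEllipse(c) if len(c)>5 else None
        print(cv2.boundingRect(c),cv2.contourArea(c),e)
p("cap",231,210,.186); p("bowl",584,399,.045); 
p("tin",703,122,.058); p("garlic",277,493,.04)
p("foot TL",133,187,.016);p("foot BL top edge",123,356,.016);p("foot BL",122,355,0.0);p("foot BR",272,355,.016)
p("cheekbase",250,335,.016)
p("crank L",125,298,.158)
for n,u,v in(("onion",226,173),("mug",452,224),("peeler a",178,260),("peelerb",221,244),("shaker bottle",260,161)): print(n,np.round(onz(t,u,v,.03),3))
E
```

```text
(301, 353, 15, 10) 63.5 ((307.5336608886719, 357.1009521484375), (7.091978073120117, 14.249547958374023), 107.98592376708984)
(251, 318, 100, 82) 2335.0 ((301.0726623535156, 365.1817932128906), (100.78005981445312, 103.81089782714844), 35.84394454956055)
(589, 305, 45, 8) 110.5 ((611.024658203125, 308.96142578125), (6.892683029174805, 40.56258010864258), 91.67826080322266)
(454, 302, 43, 7) 72.0 ((476.1830749511719, 305.31402587890625), (5.947846412658691, 40.75938415527344), 90.96016693115234)
(351, 299, 43, 8) 84.0 ((372.8991394042969, 303.2423400878906), (6.700826168060303, 38.04853057861328), 90.36045837402344)
(243, 297, 42, 8) 72.5 ((263.66986083984375, 300.72833251953125), (5.672783374786377, 38.140254974365234), 91.98186492919922)
(128, 294, 43, 7) 62.0 ((148.37599182128906, 297.53546142578125), (5.444693565368652, 41.38815689086914), 91.44635772705078)
(133, 276, 15, 16) 99.5 ((139.6629638671875, 285.2164306640625), (11.905400276184082, 20.352319717407227), 1.963912844657898)
(558, 263, 33, 23) 251.0 ((573.3873901367188, 273.71710205078125), (17.001178741455078, 26.866125106
[... 2571 characters left out ...]
 29) 636.0 ((185.07980346679688, 160.1436004638672), (27.106306076049805, 29.99976921081543), 65.18415832519531)
(302, 124, 58, 13) 595.5 ((329.7002868652344, 129.6553192138672), (11.982165336608887, 73.60020446777344), 91.04109954833984)
cap [0.5467 0.0575 0.186 ]
bowl [ 0.4539 -0.177   0.045 ]
tin [ 0.6506 -0.2595  0.058 ]
garlic [0.3853 0.032  0.04  ]
foot TL [0.6055 0.1457 0.016 ]
foot BL top edge [0.4818 0.1461 0.016 ]
foot BL [ 0.4852  0.1493 -0.    ]
foot BR [0.4849 0.0408 0.016 ]
cheekbase [0.4989 0.0569 0.016 ]
crank L [0.4947 0.1251 0.158 ]
onion [0.651 0.291 0.03 ]
mug [ 0.483 -0.512  0.03 ]
peeler a [0.337 0.431 0.03 ]
peelerb [0.395 0.289 0.03 ]
shaker bottle [0.699 0.171 0.03 ]
```

View pics/t2.png

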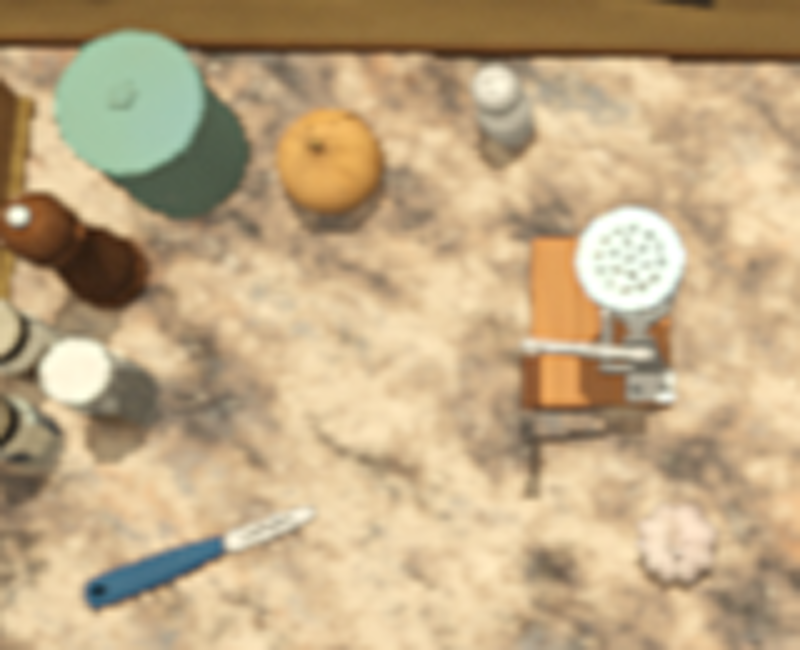

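```bash
cat >> h.py <<'E'
def W(o,yaw,p):
    c,s=np.cos(yaw),np.sin(yaw); p=np.asarray(p,float); return np.array([o[0]+c*p[0]-s*p[1],o[1]+s*p[0]+c*p[1],p[2]])
def overlay(f,name,pts,box,k):
    x,y,w,h=box; im=cv2.resize(f["img"][y:y+h,x:x+w,::-1],None,fx=k,fy=k,interpolation=cv2.INTER_CUBIC)
    for p in pts:
        u=proj(f,p); q=((u-[x,y]+.5)*k-.5).round().astype(int); cv2.circle(im,tuple(int(a) for a in q),2,(255,0,255),-1)
    cv2.imwrite("pics/"+name+".png",im)
E
cat > ov.py <<'E'
from h import *
import pickle,sys
t,s=pickle.load(open("f0.pkl","rb"))
o=(float(sys.argv[1]),float(sys.argv[2]));yaw=float(sys.argv[3]);tag=sys.argv[4]
P=[]
for a in np.linspace(0,2*np.pi,24,endpoint=False): P.append(W(o,yaw,(.0325*np.cos(a),.0325*np.sin(a),.186)))
for x in(-.062,.062):
    for y in(-.014,.0365,.087): P.append(W(o,yaw,(x,y,.016)))
P+= [W(o,yaw,(-.062,-.014,0)),W(o,yaw,(-.062,.087,0)),W(o,yaw,(-.053,.065,.1575)),W(o,yaw,(-.09,.065,.1575))]
for y in(-.011,.011): P+=[W(o,yaw,(-.0415,y,.131)),W(o,yaw,(.0415,y,.131)),W(o,yaw,(-.0415,y,.016))]
overlay(t,"ot"+tag,P,(255,170,60,60),10); overlay(s,"os"+tag,P,(260,160,60,65),9)
E
python3 ov.py 0.546 0.0575 0 a
```

```text
(no output)
```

View pics/ota.png

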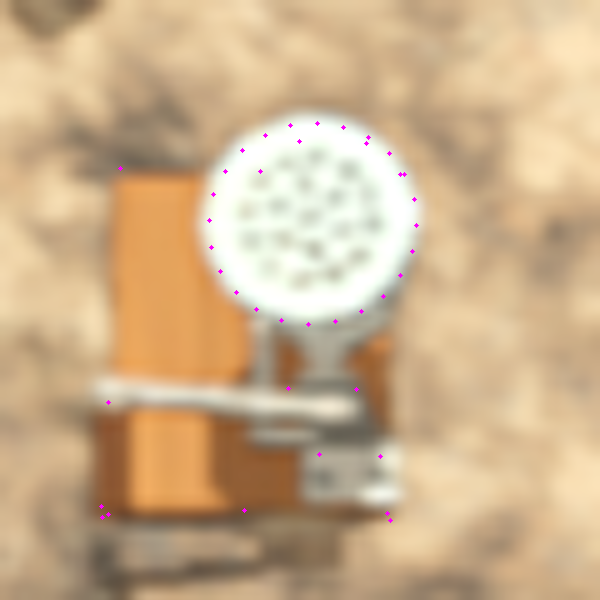

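View pics/osa.png

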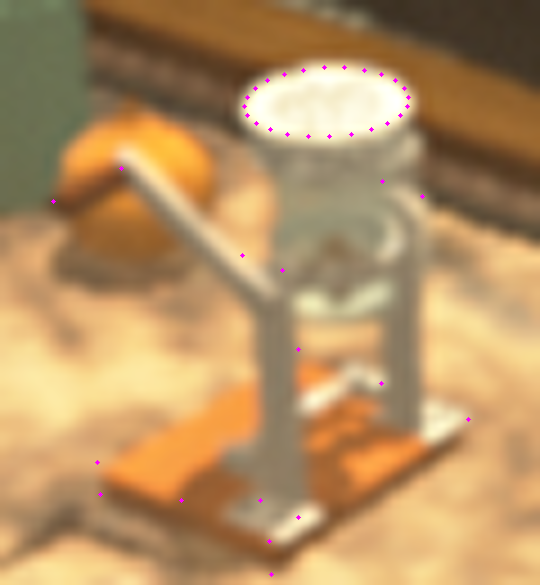

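The overlay of the model points agrees with both pictures to about 1 px (2 mm). The stand sits at about (0.546, 0.058) with yaw about 0. I'll lift and travel to above the cap.

Request:
{"api": "jog_arm", "payload": {
  "increments": [
    {"tx": -1},
    {"tx": -1, "ty": -0.965, "tz": 0.98},
    {"tx": -1, "ty": -0.965, "tz": 0.98},
    {"tx": -1, "ty": -0.965, "tz": 0.98},
    {"tx": -1, "ty": -0.965, "tz": 0.98},
    {"ty": -0.965, "tz": 0.98},
    {"ty": -0.965, "tz": 0.98},
    {"ty": -0.965, "tz": 0.98},
    {"ty": -0.965, "tz": 0.98},
    {"ty": -0.965, "tz": 0.98},
    {"ty": -0.965, "tz": 0.98},
    {"ty": -0.965, "tz": 0.98}
  ]
}}

```text
schema error: expected keys rx, ry, rz, tx, ty, tz, jaw
```

Request:
{"api": "jog_arm", "payload": {
  "increments": [
    {"ty": -0.965, "tz": 0.98},
    {"ty": -0.965, "tz": 0.98},
    {"ty": -0.965, "tz": 0.98},
    {"ty": -0.965, "tz": 0.98},
    {"ty": -0.965, "tz": 0.98},
    {"ty": -0.965, "tz": 0.98},
    {"ty": -0.965, "tz": 0.98},
    {"ty": -0.965, "tz": 0.98},
    {"ty": -0.965, "tz": 0.98},
    {"ty": -0.965, "tz": 0.98},
    {"rx": 1},
    {"rx": 1}
  ]
}}

```text
schema error: expected keys rx, ry, rz, tx, ty, tz, jaw
```

Request:
{"api": "jog_arm", "payload": {
  "increments": [
    {"rx": 1},
    {"rx": 1},
    {"rx": 1},
    {}
  ]
}}

```text
schema error: expected keys rx, ry, rz, tx, ty, tz, jaw
```

Request:
{"api": "jog_arm", "payload": {
  "increments": [
    {"rx": 0, "ry": 0, "rz": 0, "tx": -1, "ty": 0, "tz": 0, "jaw": 91},
    {"rx": 0, "ry": 0, "rz": 0, "tx": -1, "ty": -0.965, "tz": 0.98, "jaw": 91},
    {"rx": 0, "ry": 0, "rz": 0, "tx": -1, "ty": -0.965, "tz": 0.98, "jaw": 91},
    {"rx": 0, "ry": 0, "rz": 0, "tx": -1, "ty": -0.965, "tz": 0.98, "jaw": 91},
    {"rx": 0, "ry": 0, "rz": 0, "tx": -1, "ty": -0.965, "tz": 0.98, "jaw": 91},
    {"rx": 0, "ry": 0, "rz": 0, "tx": 0, "ty": -0.965, "tz": 0.98, "jaw": 91},
    {"rx": 0, "ry": 0, "rz": 0, "tx": 0, "ty": -0.965, "tz": 0.98, "jaw": 91},
    {"rx": 0, "ry": 0, "rz": 0, "tx": 0, "ty": -0.965, "tz": 0.98, "jaw": 91},
    {"rx": 0, "ry": 0, "rz": 0, "tx": 0, "ty": -0.965, "tz": 0.98, "jaw": 91},
    {"rx": 0, "ry": 0, "rz": 0, "tx": 0, "ty": -0.965, "tz": 0.98, "jaw": 91},
    {"rx": 0, "ry": 0, "rz": 0, "tx": 0, "ty": -0.965, "tz": 0.98, "jaw": 91},
    {"rx": 0, "ry": 0, "rz": 0, "tx": 0, "ty": -0.965, "tz": 0.98, "jaw": 91}
  ]
}}

```text
clock: 1.75
position: [0.3708, 0.3517, 0.3112]
orientation: [[0.0, 0.252, 0.968], [0.0, 0.968, -0.252], [-1.0, 0.0, 0.0]]
contact_force: [0.3, -0.7, 0.0]
width: 1.0
```

Request:
{"api": "jog_arm", "payload": {
  "increments": [
    {"rx": 0, "ry": 0, "rz": 0, "tx": 0, "ty": -0.965, "tz": 0.98, "jaw": 91},
    {"rx": 0, "ry": 0, "rz": 0, "tx": 0, "ty": -0.965, "tz": 0.98, "jaw": 91},
    {"rx": 0, "ry": 0, "rz": 0, "tx": 0, "ty": -0.965, "tz": 0.98, "jaw": 91},
    {"rx": 0, "ry": 0, "rz": 0, "tx": 0, "ty": -0.965, "tz": 0.98, "jaw": 91},
    {"rx": 0, "ry": 0, "rz": 0, "tx": 0, "ty": -0.965, "tz": 0.98, "jaw": 91},
    {"rx": 1, "ry": 0, "rz": 0, "tx": 0, "ty": 0, "tz": 0, "jaw": 91},
    {"rx": 1, "ry": 0, "rz": 0, "tx": 0, "ty": 0, "tz": 0, "jaw": 91},
    {"rx": 1, "ry": 0, "rz": 0, "tx": 0, "ty": 0, "tz": 0, "jaw": 91},
    {"rx": 1, "ry": 0, "rz": 0, "tx": 0, "ty": 0, "tz": 0, "jaw": 91},
    {"rx": 1, "ry": 0, "rz": 0, "tx": 0, "ty": 0, "tz": 0, "jaw": 91},
    {"rx": 0, "ry": 0, "rz": 0, "tx": 0, "ty": 0, "tz": 0, "jaw": 91}
  ]
}}

```text
clock: 3.12
position: [0.4584, 0.2051, 0.3111]
orientation: [[-0.0, 0.903, 0.43], [0.0, 0.43, -0.903], [-1.0, -0.0, -0.0]]
contact_force: [0.3, 0.1, 0.9]
width: 0.999
```

```bash
python3 - <<'E'
from h import *
s=get_state(); print(s["position"],np.round(s["orientation"],3).tolist(),s["joint_positions"],s["clock"])
f=grab_frame("wrist"); save(f,"w1"); print(np.round(f["world_from_camera"],3).tolist())
E
```

```text
[0.45842126 0.20505193 0.3111177 ] [[-0.0, 0.903, 0.43], [0.0, 0.43, -0.903], [-1.0, -0.0, -0.0]] [ 2.14390578e+01 -4.71575438e+00  1.16164032e+02  1.15319708e-03
  6.85531194e+01 -4.02142260e+00] 3.125
[[0.903, -0.418, -0.101, 0.43], [0.43, 0.878, 0.21, 0.266], [0.001, -0.233, 0.973, 0.51], [0.0, 0.0, 0.0, 1.0]]
```

View pics/w1.png

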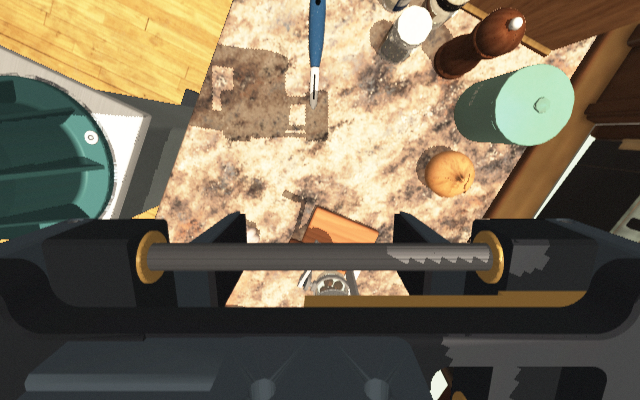

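Request:
{"api": "jog_arm", "payload": {
  "increments": [
    {"rx": 0, "ry": 0, "rz": 0, "tx": 0, "ty": 0.09, "tz": 0.977, "jaw": 91},
    {"rx": 0, "ry": 0, "rz": 0, "tx": 0, "ty": 0.09, "tz": 0.977, "jaw": 91},
    {"rx": 0, "ry": 0, "rz": 0, "tx": 0, "ty": 0.09, "tz": 0.977, "jaw": 91},
    {"rx": 0, "ry": 0, "rz": 0, "tx": 0, "ty": 0.09, "tz": 0.977, "jaw": 91},
    {"rx": 0, "ry": 0, "rz": 0, "tx": 0, "ty": 0.09, "tz": 0.977, "jaw": 91},
    {"rx": 0, "ry": 0, "rz": 0, "tx": 0, "ty": 0.09, "tz": 0.977, "jaw": 91},
    {"rx": 0, "ry": 0, "rz": 0, "tx": 0, "ty": 0.09, "tz": 0.977, "jaw": 91},
    {"rx": 0, "ry": 0, "rz": 0, "tx": 1, "ty": 0, "tz": 0, "jaw": 91},
    {"rx": 0, "ry": 0, "rz": 0, "tx": 1, "ty": 0, "tz": 0, "jaw": 91},
    {"rx": 0, "ry": 0, "rz": 0, "tx": 1, "ty": 0, "tz": 0, "jaw": 91},
    {"rx": 0, "ry": 0, "rz": 0, "tx": 1, "ty": 0, "tz": 0, "jaw": 91},
    {"rx": 0, "ry": 0, "rz": 0, "tx": 0, "ty": 0, "tz": 0, "jaw": 91}
  ]
}}

```text
clock: 4.68
position: [0.545, 0.0573, 0.2097]
orientation: [[-0.003, 0.902, 0.432], [-0.0, 0.432, -0.902], [-1.0, -0.003, -0.001]]
contact_force: [0.4, 0.1, 0.7]
width: 0.997
```

```bash
python3 - <<'E'
from h import *
f=grab_frame("wrist"); save(f,"w2",(200,170,240,150),3); f=grab_frame("scene"); save(f,"s2",(230,90,160,150),4)
E
```

```text
(no output)
```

View pics/w2.png

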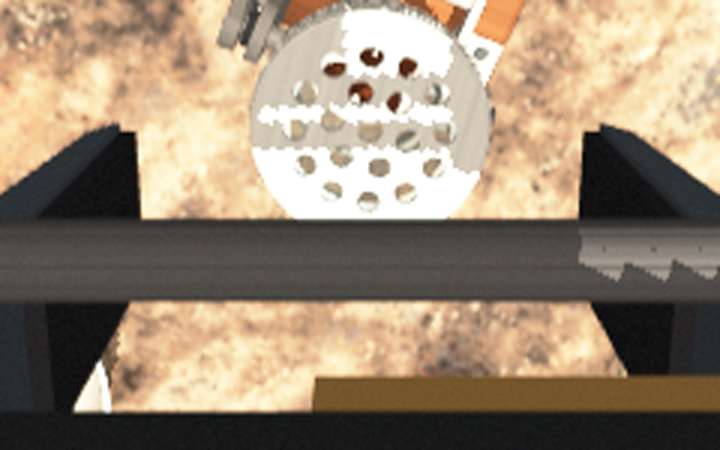

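View pics/s2.png

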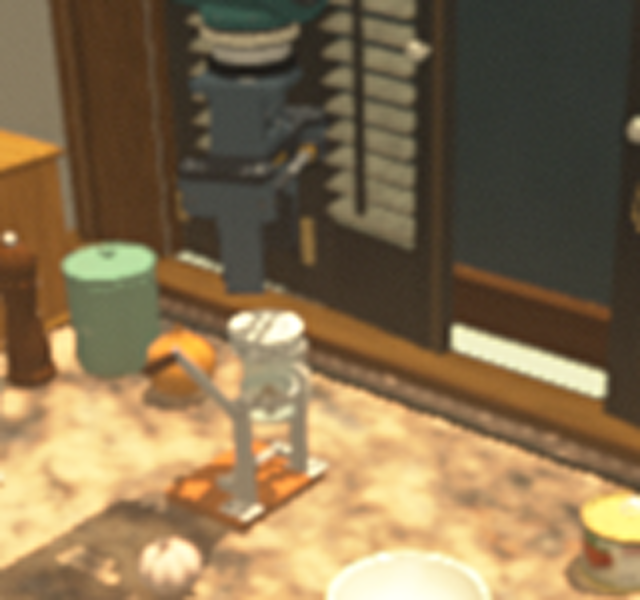

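```bash
python3 - <<'E'
from h import *
f=grab_frame("wrist"); print(onz(f,324,170+120/3,.186)); print(get_state()["position"])
im=f["img"]; h=cv2.cvtColor(im,cv2.COLOR_RGB2HSV)
P=[np.array([.546+.0325*np.cos(a),.0575+.0325*np.sin(a),.186]) for a in np.linspace(0,6.28,24)]
overlay(f,"w3",P,(200,150,240,150),3)
E
```

```text
[0.54779493 0.0637181  0.186     ]
[0.54669684 0.05744193 0.21229045]
```

View pics/w3.png

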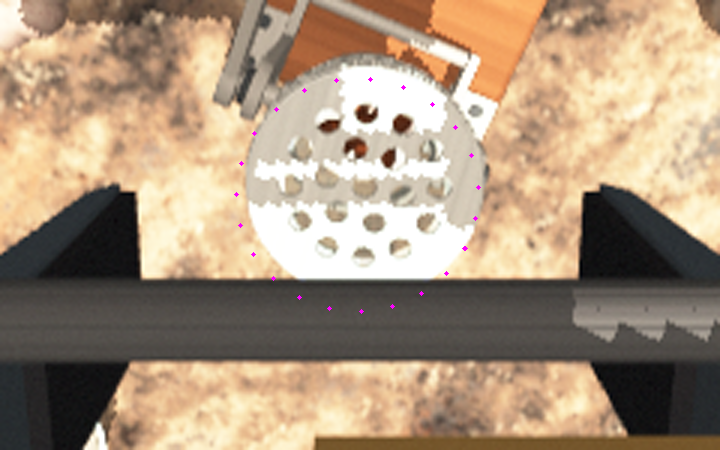

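The wrist view shows the cap centred between the fingers. It puts the centre about 4 mm further to +y than the top view does, so I'll use a point in between, go down and grip.

Request:
{"api": "jog_arm", "payload": {
  "increments": [
    {"rx": 0, "ry": 0, "rz": 0, "tx": 0.7, "ty": 0.03, "tz": -0.075, "jaw": 91},
    {"rx": 0, "ry": 0, "rz": 0, "tx": 0.75, "ty": 0, "tz": 0, "jaw": 91},
    {"rx": 0, "ry": 0, "rz": 0, "tx": 0, "ty": 0, "tz": 0, "jaw": 91},
    {"rx": 0, "ry": 0, "rz": 0, "tx": 0, "ty": 0, "tz": 0, "jaw": 72},
    {"rx": 0, "ry": 0, "rz": 0, "tx": 0, "ty": 0, "tz": 0, "jaw": 60},
    {"rx": 0, "ry": 0, "rz": 0, "tx": 0, "ty": 0, "tz": 0, "jaw": 60},
    {"rx": 0, "ry": 0, "rz": 0, "tx": 0, "ty": 0, "tz": 0, "jaw": 60}
  ],
  "grip_force": 15
}}

```text
clock: 5.7
position: [0.5461, 0.0594, 0.1751]
orientation: [[0.0, 0.903, 0.429], [0.0, 0.429, -0.903], [-1.0, 0.0, 0.0]]
contact_force: [0.2, -0.5, 0.8]
width: 0.656
```

```bash
python3 - <<'E'
from h import *
s=get_state(); print(s["position"],s["contact_force"],s["moment"],s["width"]*91.2)
f=grab_frame("scene"); save(f,"s3",(230,90,160,150),4)
E
```

```text
[0.54606823 0.05938996 0.17512005] [ 0.21135487 -0.47366671  0.77025919] [-0.12251896  0.02776265  0.05684923] 59.80837939633464
```

View pics/s3.png

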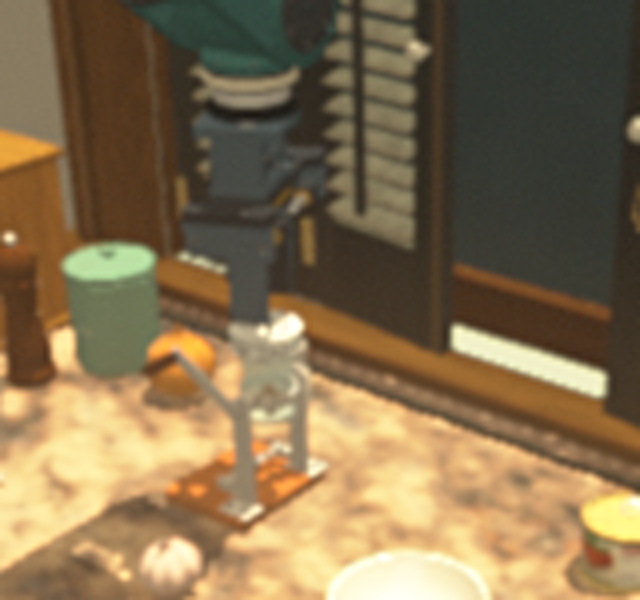

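```bash
python3 - <<'E'
from h import *
f=grab_frame("wrist"); save(f,"w4",(200,100,240,200),3)
E
```

```text
(no output)
```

View pics/w4.png

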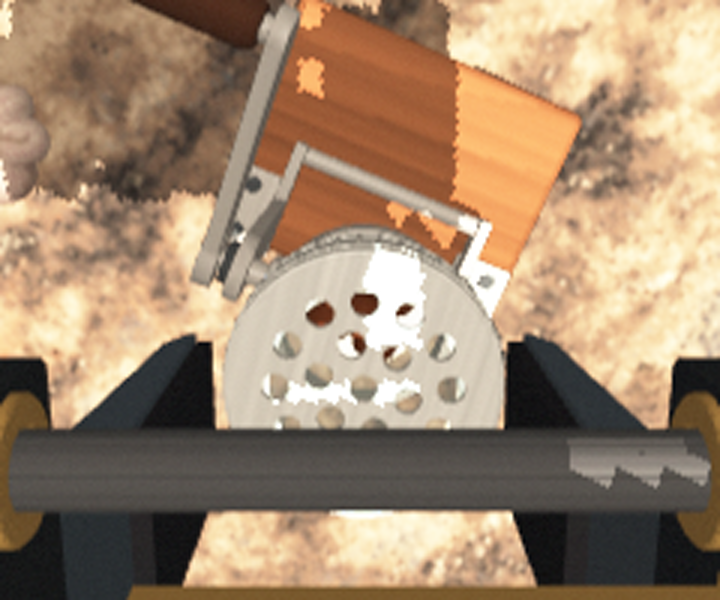

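Request:
{"api": "jog_arm", "payload": {
  "increments": [
    {"rx": 0, "ry": 0, "rz": 0, "tx": 0, "ty": 0, "tz": 0, "jaw": 50},
    {"rx": 0, "ry": 0, "rz": 0, "tx": 0, "ty": 0, "tz": 0, "jaw": 50}
  ]
}}

```text
clock: 6.05
position: [0.5459, 0.0594, 0.1749]
orientation: [[-0.0, 0.903, 0.429], [-0.0, 0.429, -0.903], [-1.0, -0.0, 0.0]]
contact_force: [-0.4, 0.8, 0.3]
width: 0.546
```

```bash
python3 - <<'E'
from h import *
s=get_state(); print(s["position"],s["contact_force"],s["moment"],s["width"]*91.2)
f=grab_frame("wrist"); save(f,"w5",(200,100,240,200),3)
E
```

```text
[0.54592531 0.05939709 0.17488841] [-0.44129714  0.83024112  0.27789316] [-0.07417015  0.00199564  0.04116847] 49.79416173943398
```

View pics/w5.png

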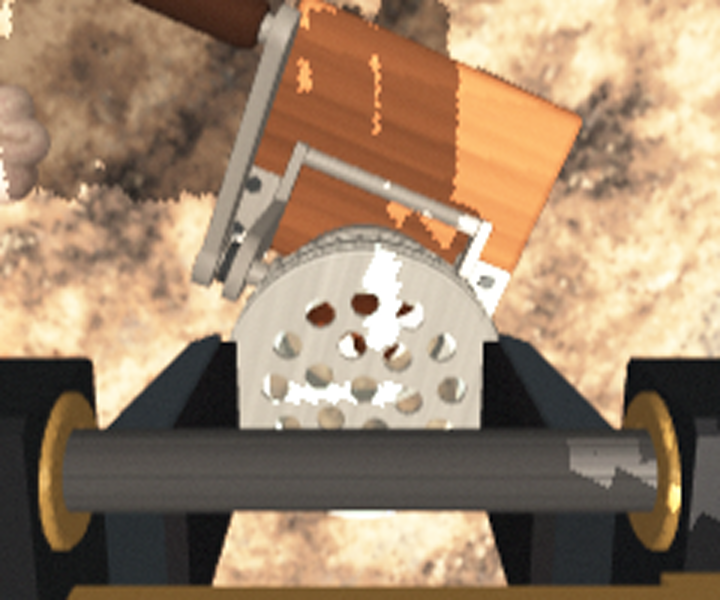

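```bash
python3 - <<'E'
from h import *
f=grab_frame("wrist"); s=get_state(); p=s["position"]; R=s["orientation"]
for y in(-.025,.025):
  for z in(-.016,.016):
    for x in (.008,-.011):
      u=proj(f,p+R@[x,y,z]); print((y,z,x),((u-[200,100])*3).round())
print("tcp",((proj(f,p)-[200,100])*3).round())
g=grab_frame("top"); save(g,"t5",(240,150,100,90),7)
g=grab_frame("scene"); save(g,"s5",(260,120,80,90),7)
E
```

```text
(-0.025, -0.016, 0.008) [255. 306.]
(-0.025, -0.016, -0.011) [245. 327.]
(-0.025, 0.016, 0.008) [258. 429.]
(-0.025, 0.016, -0.011) [249. 460.]
(0.025, -0.016, 0.008) [459. 306.]
(0.025, -0.016, -0.011) [469. 327.]
(0.025, 0.016, 0.008) [456. 429.]
(0.025, 0.016, -0.011) [465. 460.]
tcp [357. 379.]
```

View pics/t5.png

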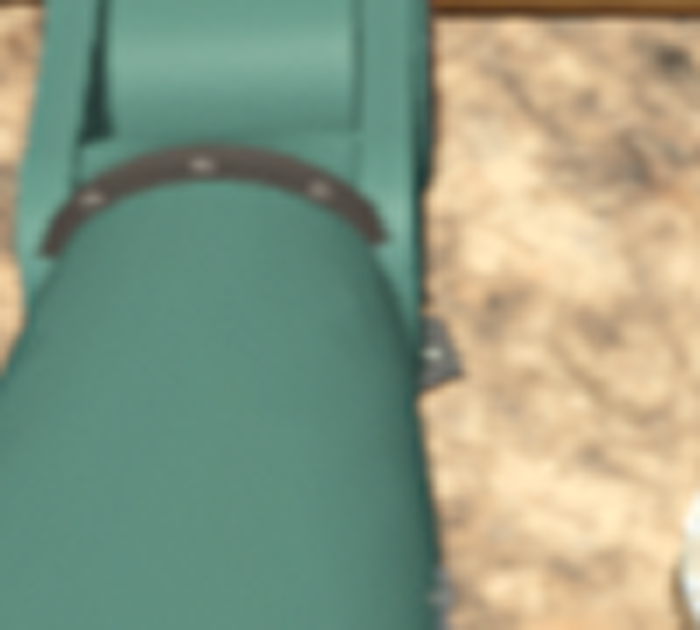

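View pics/s5.png

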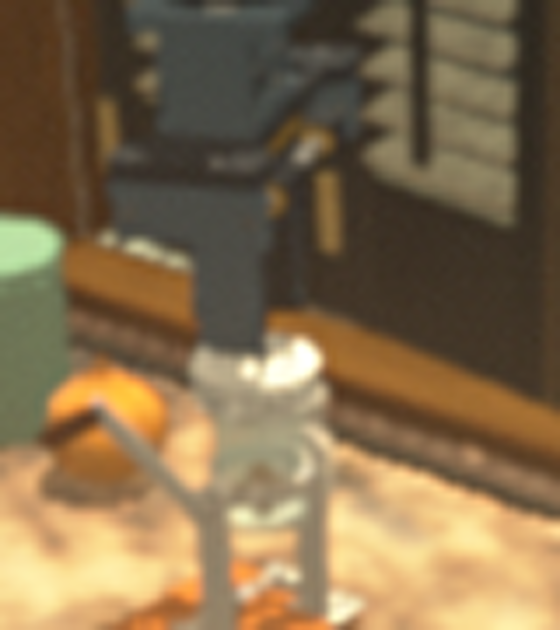

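```bash
python3 - <<'E'
from h import *
f=grab_frame("wrist"); s=get_state(); p=s["position"]; R=s["orientation"]
def solve(u1,u2,v,z=-.016):
    # intersect rays with plane tool z = z
    out=[]
    for u in(u1,u2):
        o,d=ray(f,u,v); o=R.T@(o-p); d=R.T@d; q=o+d*(z-o[2])/d[2]; out.append(q.round(4))
    return out
print("w4",solve(200+212/3,200+508/3,100+340/3))
print("w5",solve(200+237/3,200+483/3,100+342/3))
print("w2",solve(200+135/3,200+585/3,170+130/3))
print(R.T@(f["world_from_camera"][:3,3]-p))
E
```

```text
w4 [array([-0.0216, -0.0307, -0.016 ]), array([-0.0217,  0.0319, -0.016 ])]
w5 [array([-0.0231, -0.0252, -0.016 ]), array([-0.0232,  0.0264, -0.016 ])]
w2 [array([-0.0216, -0.047 , -0.016 ]), array([-0.0217,  0.0482, -0.016 ])]
[-1.98726138e-01  1.22900948e-04 -6.69912481e-02]
```

The fingers closed to 50 mm without meeting the 65 mm cap, and in the pictures their tips stand above it. I'll open, go lower (still above the cheeks) and check again.

Request:
{"api": "jog_arm", "payload": {
  "increments": [
    {"rx": 0, "ry": 0, "rz": 0, "tx": 0, "ty": 0, "tz": 0, "jaw": 91},
    {"rx": 0, "ry": 0, "rz": 0, "tx": 0, "ty": 0, "tz": 0, "jaw": 91},
    {"rx": 0, "ry": 0, "rz": 0, "tx": 0, "ty": 0, "tz": 0, "jaw": 91},
    {"rx": 0, "ry": 0, "rz": 0, "tx": 0, "ty": 0, "tz": 0, "jaw": 91}
  ]
}}

```text
clock: 6.8
position: [0.546, 0.0594, 0.1749]
orientation: [[0.0, 0.903, 0.429], [-0.0, 0.429, -0.903], [-1.0, 0.0, 0.0]]
contact_force: [0.5, -0.1, -0.8]
width: 0.952
```

```bash
python3 - <<'E'
from h import *
s=get_state(); print(s["position"],s["contact_force"],s["moment"],s["width"]*91.2)
p=s["position"]; R=s["orientation"]
g=grab_frame("scene")
P=[p+R@[x,y,z] for x in (.008,-.011,-.022) for y in(-.0455,-.059,.0455,.059) for z in(-.016,.016)]
overlay(g,"s6",P,(260,110,80,80),7)
f=grab_frame("wrist"); overlay(f,"w6",P,(200,100,240,200),3)
E
```

```text
[0.5459575  0.05939341 0.1748895 ] [ 0.52116907 -0.1066417  -0.79393321] [-0.03636783  0.02526578  0.00562783] 86.78493838364982
```

View pics/s6.png

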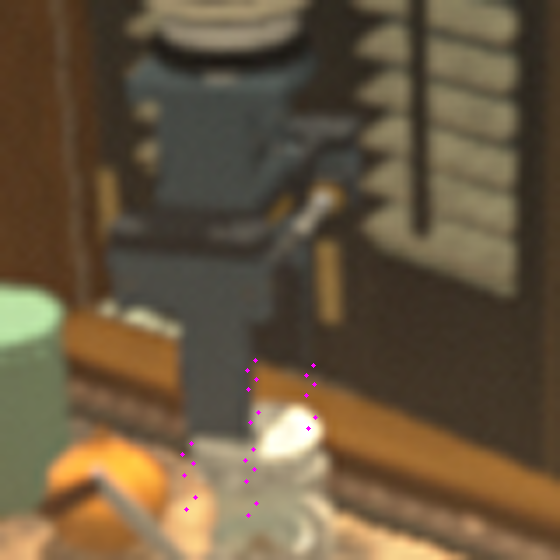

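View pics/w6.png

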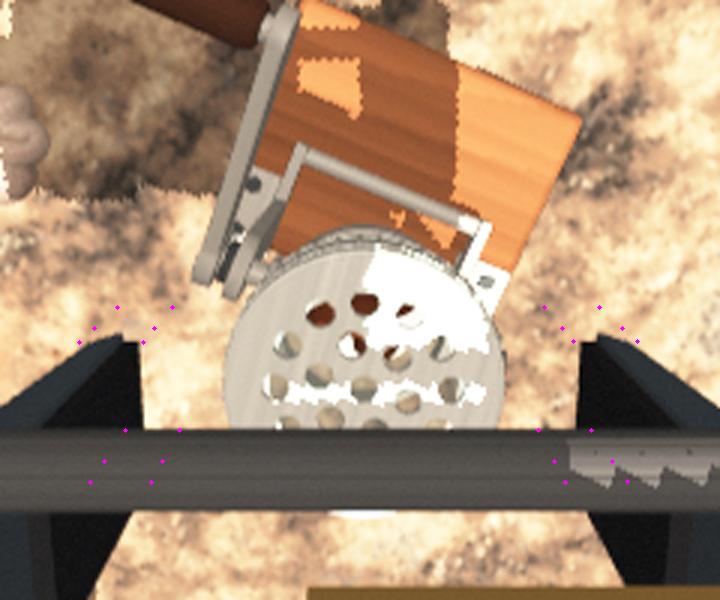

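Both views put the real fingertips about 22 mm behind the reported TCP rather than 8 mm ahead. I'll allow for that from here and lower by 27 mm before gripping.

Request:
{"api": "jog_arm", "payload": {
  "increments": [
    {"rx": 0, "ry": 0, "rz": 0, "tx": 0.55, "ty": 0, "tz": 0, "jaw": 91},
    {"rx": 0, "ry": 0, "rz": 0, "tx": 0.55, "ty": 0, "tz": 0, "jaw": 91},
    {"rx": 0, "ry": 0, "rz": 0, "tx": 0, "ty": 0, "tz": 0, "jaw": 72},
    {"rx": 0, "ry": 0, "rz": 0, "tx": 0, "ty": 0, "tz": 0, "jaw": 55},
    {"rx": 0, "ry": 0, "rz": 0, "tx": 0, "ty": 0, "tz": 0, "jaw": 50},
    {"rx": 0, "ry": 0, "rz": 0, "tx": 0, "ty": 0, "tz": 0, "jaw": 50},
    {"rx": 0, "ry": 0, "rz": 0, "tx": 0, "ty": 0, "tz": 0, "jaw": 50}
  ],
  "grip_force": 15
}}

```text
clock: 7.78
position: [0.5461, 0.0594, 0.1477]
orientation: [[0.0, 0.903, 0.429], [0.0, 0.429, -0.903], [-1.0, 0.0, 0.0]]
contact_force: [0.9, -0.8, 0.8]
width: 0.706
```

```bash
python3 - <<'E'
from h import *
s=get_state(); print(s["position"],s["contact_force"],s["moment"],s["width"]*91.2)
f=grab_frame("wrist"); save(f,"w7",(200,100,240,200),3)
E
```

```text
[0.54613069 0.05940426 0.14765086] [ 0.90969273 -0.83620401  0.78179528] [-0.10901594  0.0060359  -0.00783856] 64.35869496743257
```

View pics/w7.png

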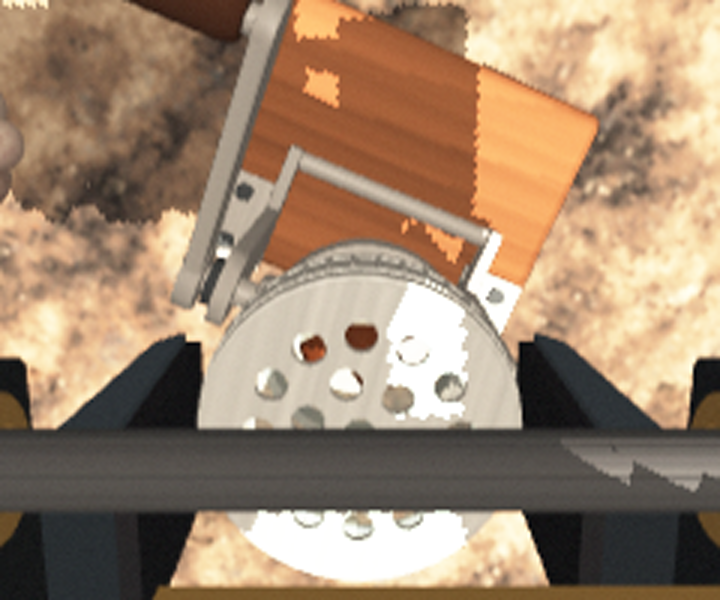

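```bash
python3 - <<'E'
from h import *
f=grab_frame("wrist"); s=get_state();p=s["position"]
c=p.copy(); c[2]=.186
P=[c+[.0325*np.cos(a),.0325*np.sin(a),0] for a in np.linspace(0,6.28,36)]
overlay(f,"w8",P,(200,100,240,200),3)
E
```

```text
(no output)
```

View pics/w8.png

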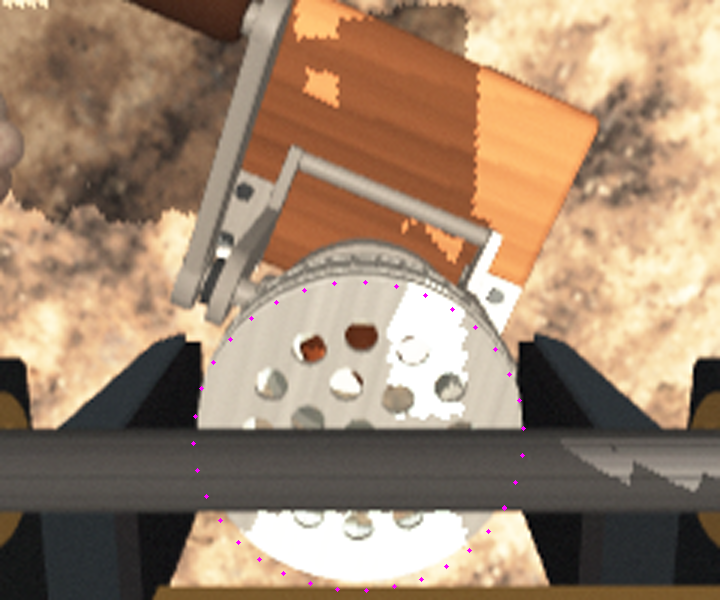

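Request:
{"api": "jog_arm", "payload": {
  "increments": [
    {"rx": -0.8, "ry": 0, "rz": 0, "tx": 0, "ty": 0, "tz": 0, "jaw": 50},
    {"rx": -0.8, "ry": 0, "rz": 0, "tx": 0, "ty": 0, "tz": 0, "jaw": 50},
    {"rx": -0.8, "ry": 0, "rz": 0, "tx": 0, "ty": 0, "tz": 0, "jaw": 50},
    {"rx": 0, "ry": 0, "rz": 0, "tx": 0, "ty": 0, "tz": 0, "jaw": 50}
  ],
  "grip_force": 25
}}

```text
clock: 8.38
position: [0.5462, 0.0594, 0.1477]
orientation: [[0.001, 0.651, 0.759], [-0.0, 0.759, -0.651], [-1.0, 0.0, 0.0]]
contact_force: [0.0, -1.4, 4.4]
width: 0.698
```

```bash
python3 - <<'E'
from h import *
s=get_state(); print(s["position"],s["contact_force"],s["moment"],s["width"]*91.2)
f=grab_frame("wrist"); save(f,"w9",(200,100,240,200),3)
E
```

```text
[0.54616609 0.0593972  0.14766045] [ 0.02762087 -1.35711733  4.35947461] [-0.097403    0.04158315  0.04637573] 63.624189689056415
```

View pics/w9.png

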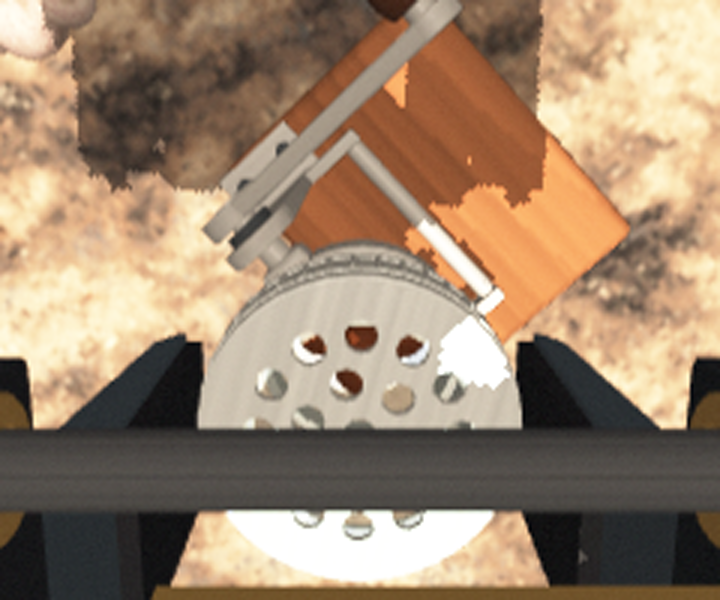

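The cap turns with the fingers, since the hole pattern holds its place in the picture. I'll finish the turn, rising slightly with the thread.

Request:
{"api": "jog_arm", "payload": {
  "increments": [
    {"rx": -0.8, "ry": 0, "rz": 0, "tx": -0.02, "ty": 0, "tz": 0, "jaw": 50},
    {"rx": -0.8, "ry": 0, "rz": 0, "tx": -0.02, "ty": 0, "tz": 0, "jaw": 50},
    {"rx": 0, "ry": 0, "rz": 0, "tx": 0, "ty": 0, "tz": 0, "jaw": 50}
  ]
}}

```text
clock: 8.8
position: [0.5458, 0.0594, 0.1482]
orientation: [[-0.0, 0.419, 0.908], [-0.0, 0.908, -0.419], [-1.0, -0.0, -0.0]]
contact_force: [0.6, -0.3, -1.2]
width: 0.703
```

Request:
{"api": "jog_arm", "payload": {
  "increments": [
    {"rx": -0.8, "ry": 0, "rz": 0, "tx": -0.02, "ty": 0, "tz": 0, "jaw": 50},
    {"rx": -0.8, "ry": 0, "rz": 0, "tx": -0.02, "ty": 0, "tz": 0, "jaw": 50},
    {"rx": -0.8, "ry": 0, "rz": 0, "tx": -0.02, "ty": 0, "tz": 0, "jaw": 50},
    {"rx": 0, "ry": 0, "rz": 0, "tx": 0, "ty": 0, "tz": 0, "jaw": 50}
  ]
}}

```text
clock: 9.3
position: [0.5458, 0.0594, 0.1498]
orientation: [[-0.0, 0.015, 1.0], [0.0, 1.0, -0.015], [-1.0, -0.0, -0.0]]
contact_force: [-0.3, -0.1, -0.7]
width: 0.705
```

Request:
{"api": "jog_arm", "payload": {
  "increments": [
    {"rx": 0, "ry": 0, "rz": 0, "tx": -0.1, "ty": 0, "tz": 0, "jaw": 50},
    {"rx": 0, "ry": 0, "rz": 0, "tx": -0.1, "ty": 0, "tz": 0, "jaw": 50},
    {"rx": 0, "ry": 0, "rz": 0, "tx": 0, "ty": 0, "tz": 0, "jaw": 50}
  ]
}}

```text
clock: 9.68
position: [0.5461, 0.0594, 0.1552]
orientation: [[0.0, 0.012, 1.0], [0.0, 1.0, -0.012], [-1.0, 0.0, 0.0]]
contact_force: [0.3, -0.4, -1.0]
width: 0.702
```

```bash
python3 - <<'E'
from h import *
s=get_state(); print(s["position"],s["contact_force"],s["moment"],s["width"]*91.2)
f=grab_frame("wrist"); save(f,"w10",(200,100,240,200),3)
E
```

```text
[0.54611616 0.05943279 0.15517353] [ 0.31678837 -0.41417503 -1.00512884] [ 0.00339925  0.03414231 -0.05431391] 64.00870082619258
```

View pics/w10.png

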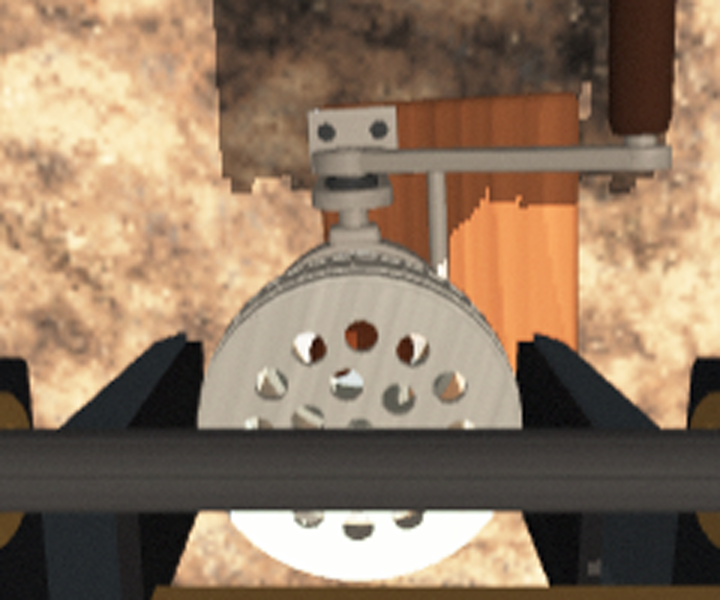

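Request:
{"api": "jog_arm", "payload": {
  "increments": [
    {"rx": 0, "ry": 0, "rz": 0, "tx": -0.5, "ty": 0, "tz": 0, "jaw": 50},
    {"rx": 0, "ry": 0, "rz": 0, "tx": -0.8, "ty": 0, "tz": 0, "jaw": 50},
    {"rx": 0, "ry": 0, "rz": 0, "tx": -0.7, "ty": 0.2, "tz": 0, "jaw": 50},
    {"rx": 0, "ry": 0, "rz": 0, "tx": 0, "ty": 0.8, "tz": -0.09, "jaw": 50},
    {"rx": 0, "ry": 0, "rz": 0, "tx": 0, "ty": 1, "tz": -0.09, "jaw": 50},
    {"rx": 0, "ry": 0, "rz": 0, "tx": 0, "ty": 1, "tz": -0.09, "jaw": 50},
    {"rx": 0, "ry": 0, "rz": 0, "tx": 0, "ty": 1, "tz": -0.09, "jaw": 50},
    {"rx": 0, "ry": 0, "rz": 0, "tx": 0, "ty": 1, "tz": -0.09, "jaw": 50},
    {"rx": 0, "ry": 0, "rz": 0, "tx": 0, "ty": 1, "tz": -0.09, "jaw": 50},
    {"rx": 0, "ry": 0, "rz": 0, "tx": 0, "ty": 1, "tz": -0.09, "jaw": 50},
    {"rx": 0, "ry": 0, "rz": 0, "tx": 0, "ty": 1, "tz": -0.1, "jaw": 50},
    {"rx": 0, "ry": 0, "rz": 0, "tx": 0, "ty": 0, "tz": 0, "jaw": 50}
  ]
}}

```text
clock: 11.22
position: [0.5288, 0.2616, 0.2042]
orientation: [[-0.001, 0.008, 1.0], [-0.0, 1.0, -0.008], [-1.0, -0.0, -0.001]]
contact_force: [-0.4, 0.2, -0.2]
width: 0.703
```

```bash
python3 - <<'E'
from h import *
s=get_state(); print(s["position"],s["contact_force"],s["width"]*91.2)
f=grab_frame("scene"); save(f,"s11",(200,100,200,150),4)
E
```

```text
[0.52881534 0.26156214 0.20423001] [-0.42697395  0.23188974 -0.2343129 ] 64.1541523035292
```

View pics/s11.png

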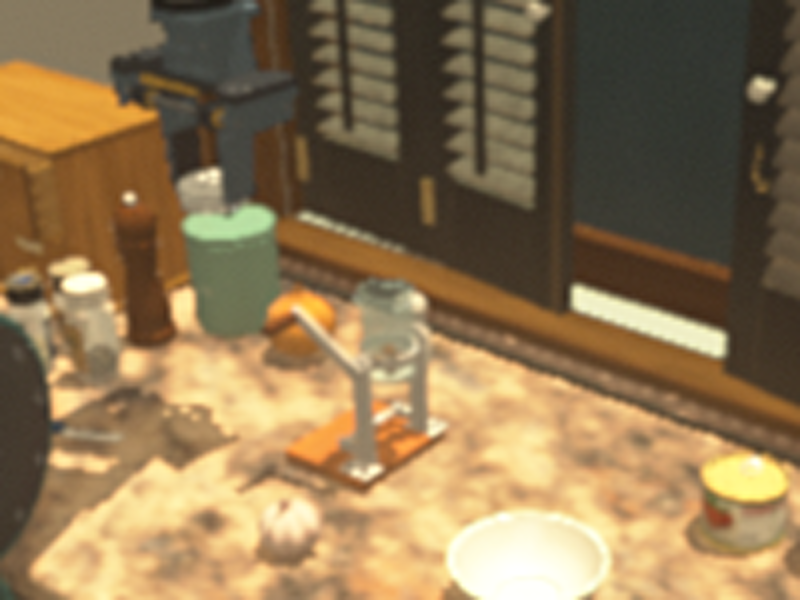

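The cap is off and held between the fingers (it shows at about (205,185) in the crop). Now I'll lower it.

Request:
{"api": "jog_arm", "payload": {
  "increments": [
    {"rx": 0, "ry": 0, "rz": 0, "tx": 1, "ty": 0, "tz": 0, "jaw": 50},
    {"rx": 0, "ry": 0, "rz": 0, "tx": 1, "ty": 0, "tz": 0, "jaw": 50},
    {"rx": 0, "ry": 0, "rz": 0, "tx": 1, "ty": 0, "tz": 0, "jaw": 50},
    {"rx": 0, "ry": 0, "rz": 0, "tx": 1, "ty": 0, "tz": 0, "jaw": 50},
    {"rx": 0, "ry": 0, "rz": 0, "tx": 1, "ty": 0, "tz": 0, "jaw": 50},
    {"rx": 0, "ry": 0, "rz": 0, "tx": 1, "ty": 0, "tz": 0, "jaw": 50},
    {"rx": 0, "ry": 0, "rz": 0, "tx": 1, "ty": 0, "tz": 0, "jaw": 50},
    {"rx": 0, "ry": 0, "rz": 0, "tx": 0.8, "ty": 0, "tz": 0, "jaw": 50},
    {"rx": 0, "ry": 0, "rz": 0, "tx": 0.5, "ty": 0, "tz": 0, "jaw": 50},
    {"rx": 0, "ry": 0, "rz": 0, "tx": 0.3, "ty": 0, "tz": 0, "jaw": 50},
    {"rx": 0, "ry": 0, "rz": 0, "tx": 0, "ty": 0, "tz": 0, "jaw": 50}
  ]
}}

```text
clock: 12.65
position: [0.5297, 0.2595, -0.0102]
orientation: [[-0.0, 0.01, 1.0], [-0.0, 1.0, -0.01], [-1.0, -0.0, -0.0]]
contact_force: [-0.3, -0.0, -0.0]
width: 0.702
```

```bash
python3 - <<'E'
from h import *
s=get_state(); print(s["position"],s["contact_force"],s["width"]*91.2)
f=grab_frame("scene"); save(f,"s12",(220,140,100,75),8)
E
```

```text
[ 0.52973844  0.25952269 -0.01024369] [-0.29331659 -0.04231914 -0.04444968] 64.01417823522016
```

View pics/s12.png

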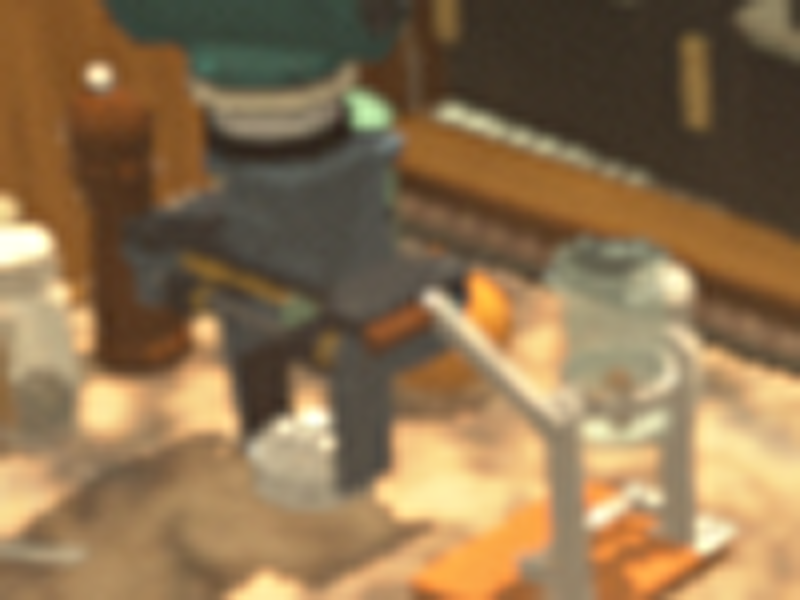

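Request:
{"api": "jog_arm", "payload": {
  "increments": [
    {"rx": 0, "ry": 0, "rz": 0, "tx": 0.1, "ty": 0, "tz": 0, "jaw": 50},
    {"rx": 0, "ry": 0, "rz": 0, "tx": 0.08, "ty": 0, "tz": 0, "jaw": 50},
    {"rx": 0, "ry": 0, "rz": 0, "tx": 0.04, "ty": 0, "tz": 0, "jaw": 50},
    {"rx": 0, "ry": 0, "rz": 0, "tx": 0, "ty": 0, "tz": 0, "jaw": 50}
  ]
}}

```text
clock: 13.2
position: [0.5298, 0.2596, -0.0156]
orientation: [[-0.0, 0.01, 1.0], [-0.0, 1.0, -0.01], [-1.0, -0.0, -0.0]]
contact_force: [0.5, -1.0, -1.6]
width: 0.704
```

Request:
{"api": "jog_arm", "payload": {
  "increments": [
    {"rx": 0, "ry": 0, "rz": 0, "tx": 0.05, "ty": 0, "tz": 0, "jaw": 50},
    {"rx": 0, "ry": 0, "rz": 0, "tx": 0, "ty": 0, "tz": 0, "jaw": 50}
  ]
}}

```text
clock: 13.45
position: [0.5297, 0.2596, -0.017]
orientation: [[-0.0, 0.01, 1.0], [-0.0, 1.0, -0.01], [-1.0, -0.0, -0.0]]
contact_force: [-0.7, 0.7, -0.5]
width: 0.706
```

Request:
{"api": "jog_arm", "payload": {
  "increments": [
    {"rx": 0, "ry": 0, "rz": 0, "tx": 0.05, "ty": 0, "tz": 0, "jaw": 50},
    {"rx": 0, "ry": 0, "rz": 0, "tx": 0, "ty": 0, "tz": 0, "jaw": 50}
  ]
}}

```text
clock: 13.7
position: [0.5299, 0.2596, -0.0174]
orientation: [[-0.0, 0.01, 1.0], [-0.0, 1.0, -0.01], [-1.0, -0.0, -0.0]]
contact_force: [-4.3, -2.2, 14.3]
width: 0.699
```

Request:
{"api": "jog_arm", "payload": {
  "increments": [
    {"rx": 0, "ry": 0, "rz": 0, "tx": 0.04, "ty": 0, "tz": 0, "jaw": 50},
    {"rx": 0, "ry": 0, "rz": 0, "tx": 0, "ty": 0, "tz": 0, "jaw": 50}
  ]
}}

```text
clock: 13.95
position: [0.5301, 0.2596, -0.0179]
orientation: [[0.0, 0.01, 1.0], [-0.0, 1.0, -0.01], [-1.0, -0.0, 0.0]]
contact_force: [-7.1, -4.2, 24.5]
width: 0.702
```

Contact came at the expected height, so the cap is on the worktop. I'll relieve the press, open and rise.

Request:
{"api": "jog_arm", "payload": {
  "increments": [
    {"rx": 0, "ry": 0, "rz": 0, "tx": -0.06, "ty": 0, "tz": 0, "jaw": 50},
    {"rx": 0, "ry": 0, "rz": 0, "tx": 0, "ty": 0, "tz": 0, "jaw": 70},
    {"rx": 0, "ry": 0, "rz": 0, "tx": 0, "ty": 0, "tz": 0, "jaw": 88},
    {"rx": 0, "ry": 0, "rz": 0, "tx": 0, "ty": 0, "tz": 0, "jaw": 88},
    {"rx": 0, "ry": 0, "rz": 0, "tx": 0, "ty": 0, "tz": 0, "jaw": 88},
    {"rx": 0, "ry": 0, "rz": 0, "tx": -0.5, "ty": 0, "tz": 0, "jaw": 88},
    {"rx": 0, "ry": 0, "rz": 0, "tx": -1, "ty": 0, "tz": 0, "jaw": 88},
    {"rx": 0, "ry": 0, "rz": 0, "tx": -1, "ty": 0, "tz": 0, "jaw": 88},
    {"rx": 0, "ry": 0, "rz": 0, "tx": -1, "ty": 0, "tz": 0, "jaw": 88}
  ]
}}

```text
clock: 15.08
position: [0.5299, 0.2597, 0.0715]
orientation: [[0.001, 0.01, 1.0], [0.0, 1.0, -0.01], [-1.0, 0.0, 0.001]]
contact_force: [-0.1, -0.1, 0.6]
width: 0.959
```

```bash
python3 - <<'E'
from h import *
s=get_state(); print(s["position"],s["contact_force"],s["width"]*91.2)
f=grab_frame("scene"); save(f,"s13",(220,140,100,75),8)
f=grab_frame("wrist"); save(f,"w13")
E
```

```text
[0.52986565 0.25967452 0.07153198] [-0.13284724 -0.07213421  0.6080009 ] 87.49054644055127
```

View pics/s13.png

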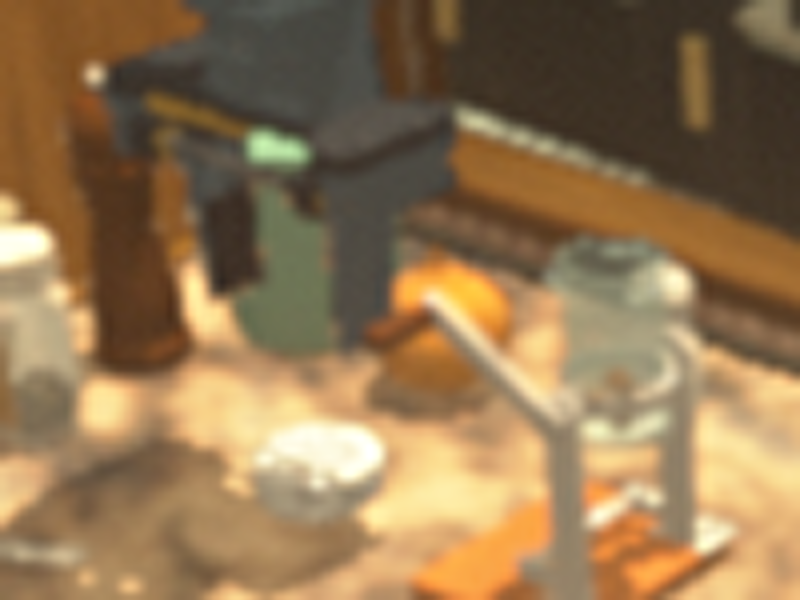

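View pics/w13.png

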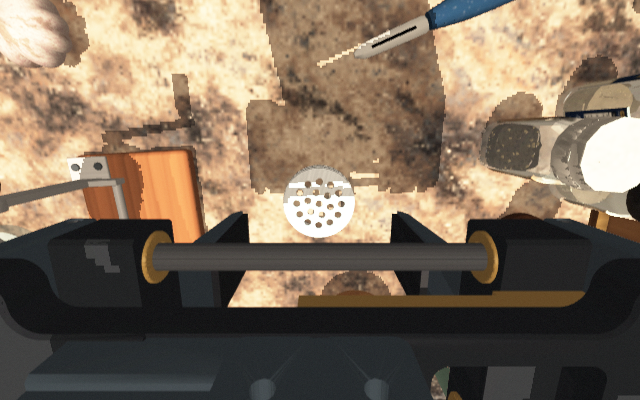

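The cap lies flat at about (0.53, 0.26), holes up and released. Next I'll travel over to the bowl while closing the fingers to about 20 mm.

Request:
{"api": "jog_arm", "payload": {
  "increments": [
    {"rx": 0, "ry": 0, "rz": 0, "tx": -1, "ty": 0, "tz": 0, "jaw": 88},
    {"rx": 0, "ry": 0, "rz": 0, "tx": -1, "ty": 0, "tz": 0, "jaw": 20},
    {"rx": 0, "ry": 0, "rz": 0, "tx": -1, "ty": 0, "tz": 0, "jaw": 20},
    {"rx": 0, "ry": 0, "rz": 0, "tx": -1, "ty": 0, "tz": 0, "jaw": 20},
    {"rx": 0, "ry": 0, "rz": 0, "tx": -1, "ty": -0.966, "tz": -0.16, "jaw": 20},
    {"rx": 0, "ry": 0, "rz": 0, "tx": -1, "ty": -0.966, "tz": -0.16, "jaw": 20},
    {"rx": 0, "ry": 0, "rz": 0, "tx": -1, "ty": -0.966, "tz": -0.16, "jaw": 20},
    {"rx": 0, "ry": 0, "rz": 0, "tx": 0, "ty": -0.966, "tz": -0.16, "jaw": 20},
    {"rx": 0, "ry": 0, "rz": 0, "tx": 0, "ty": -0.966, "tz": -0.16, "jaw": 20},
    {"rx": 0, "ry": 0, "rz": 0, "tx": 0, "ty": -0.966, "tz": -0.16, "jaw": 20},
    {"rx": 0, "ry": 0, "rz": 0, "tx": 0, "ty": -0.966, "tz": -0.16, "jaw": 20},
    {"rx": 0, "ry": 0, "rz": 0, "tx": 0, "ty": -0.966, "tz": -0.16, "jaw": 20}
  ]
}}

```text
clock: 16.68
position: [0.4953, 0.066, 0.2446]
orientation: [[-0.0, 0.01, 1.0], [-0.0, 1.0, -0.01], [-1.0, -0.0, -0.0]]
contact_force: [1.6, -0.2, -0.6]
width: 0.216
```

Request:
{"api": "jog_arm", "payload": {
  "increments": [
    {"rx": 0, "ry": 0, "rz": 0, "tx": 0, "ty": -0.966, "tz": -0.16, "jaw": 20},
    {"rx": 0, "ry": 0, "rz": 0, "tx": 0, "ty": -0.966, "tz": -0.16, "jaw": 20},
    {"rx": 0, "ry": 0, "rz": 0, "tx": 0, "ty": -0.966, "tz": -0.16, "jaw": 20},
    {"rx": 0, "ry": 0, "rz": 0, "tx": 0, "ty": -0.966, "tz": -0.16, "jaw": 20},
    {"rx": 0, "ry": 0, "rz": 0, "tx": 0, "ty": -0.966, "tz": -0.16, "jaw": 20},
    {"rx": 0, "ry": 0, "rz": 0, "tx": 0, "ty": -0.966, "tz": -0.16, "jaw": 20},
    {"rx": 0, "ry": 0, "rz": 0, "tx": 0, "ty": -0.966, "tz": -0.16, "jaw": 20},
    {"rx": 0, "ry": 0, "rz": 0, "tx": 0, "ty": -0.966, "tz": -0.16, "jaw": 20},
    {"rx": 0, "ry": 0, "rz": 0, "tx": 0, "ty": -0.966, "tz": -0.16, "jaw": 20},
    {"rx": 0, "ry": 0, "rz": 0, "tx": 0, "ty": -0.966, "tz": -0.16, "jaw": 20},
    {"rx": 0, "ry": 0, "rz": 0, "tx": 1, "ty": 0, "tz": 0, "jaw": 20},
    {"rx": 0, "ry": 0, "rz": 0, "tx": 0, "ty": 0, "tz": 0, "jaw": 20}
  ]
}}

```text
clock: 18.18
position: [0.452, -0.174, 0.2184]
orientation: [[-0.003, 0.011, 1.0], [0.001, 1.0, -0.011], [-1.0, 0.001, -0.003]]
contact_force: [0.2, -0.8, -0.3]
width: 0.217
```

```bash
python3 - <<'E'
from h import *
s=get_state(); p=s["position"]; print(p,s["contact_force"],s["width"]*91.2)
f=grab_frame("scene"); save(f,"s14",(200,100,200,150),4)
f=grab_frame("wrist"); overlay(f,"w14",[np.array([.454+.065*np.cos(a),-.176+.065*np.sin(a),.045]) for a in np.linspace(0,6.28,36)],(0,0,640,400),1)
E
```

```text
[ 0.45201315 -0.17401092  0.21843185] [ 0.15492305 -0.80209446 -0.29735714] 19.800837907537474
```

View pics/s14.png

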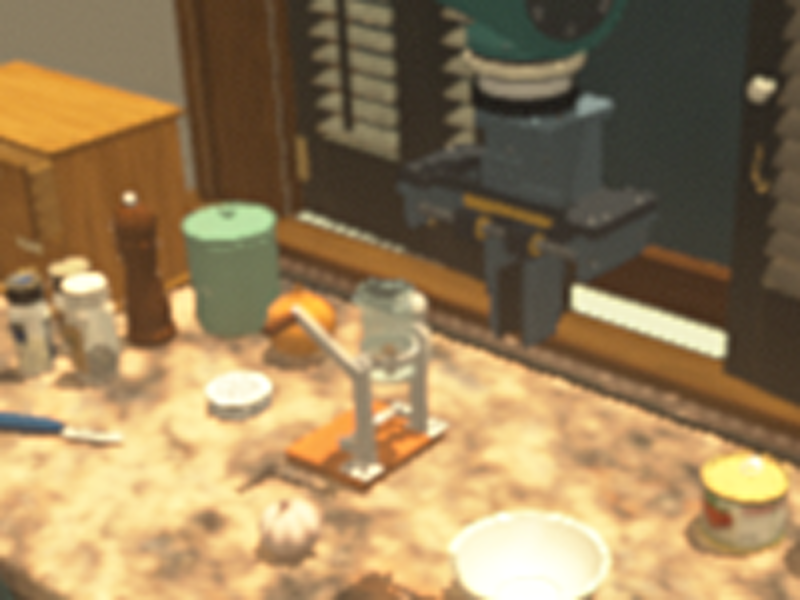

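View pics/w14.png

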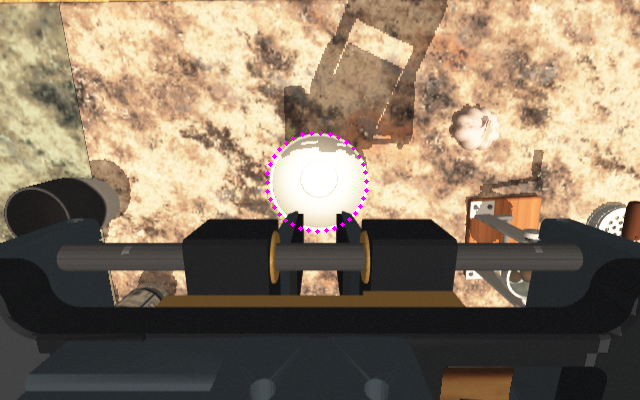

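Request:
{"api": "jog_arm", "payload": {
  "increments": [
    {"rx": 0, "ry": 0, "rz": 0, "tx": 1, "ty": 0, "tz": 0, "jaw": 20},
    {"rx": 0, "ry": 0, "rz": 0, "tx": 1, "ty": 0, "tz": 0, "jaw": 20},
    {"rx": 0, "ry": 0, "rz": 0, "tx": 1, "ty": 0, "tz": 0, "jaw": 20},
    {"rx": 0, "ry": 0, "rz": 0, "tx": 1, "ty": 0, "tz": 0, "jaw": 20},
    {"rx": 0, "ry": 0, "rz": 0, "tx": 1, "ty": 0, "tz": 0, "jaw": 20},
    {"rx": 0, "ry": 0, "rz": 0, "tx": 1, "ty": 0, "tz": 0, "jaw": 20},
    {"rx": 0, "ry": 0, "rz": 0, "tx": 1, "ty": 0, "tz": 0, "jaw": 20},
    {"rx": 0, "ry": 0, "rz": 0, "tx": 0.9, "ty": 0, "tz": 0, "jaw": 20},
    {"rx": 0, "ry": 0, "rz": 0, "tx": 0.7, "ty": 0, "tz": 0, "jaw": 20},
    {"rx": 0, "ry": 0, "rz": 0, "tx": 0.25, "ty": 0, "tz": 0, "jaw": 20},
    {"rx": 0, "ry": 0, "rz": 0, "tx": 0, "ty": 0, "tz": 0, "jaw": 20}
  ]
}}

```text
clock: 19.65
position: [0.4534, -0.1744, -0.0012]
orientation: [[-0.0, 0.01, 1.0], [0.0, 1.0, -0.01], [-1.0, 0.0, -0.0]]
contact_force: [-0.3, -0.3, 0.6]
width: 0.217
```

```bash
python3 - <<'E'
from h import *
s=get_state(); p=s["position"]; print(p,s["contact_force"],s["width"]*91.2)
f=grab_frame("scene"); save(f,"s15",(270,150,120,120),5)
f=grab_frame("top"); save(f,"t15",(240,150,160,120),5)
E
```

```text
[ 0.453445   -0.17437537 -0.00120217] [-0.33321223 -0.29075214  0.62540979] 19.785121585602173
```

View pics/s15.png

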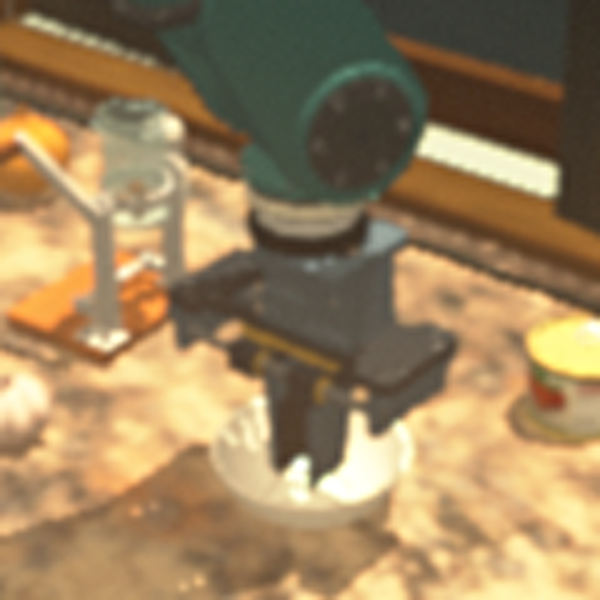

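View pics/t15.png

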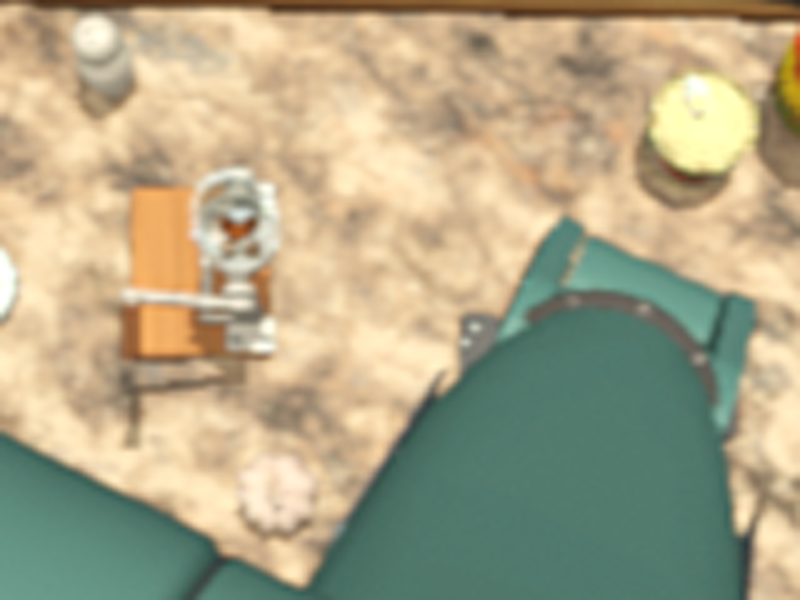

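With the jaws along y the gripper body would meet the shaker at the end of the drag. I'll turn 90° inside the bowl so the jaws lie along x, then spread the fingers against the inner wall.

Request:
{"api": "jog_arm", "payload": {
  "increments": [
    {"rx": 1, "ry": 0, "rz": 0, "tx": 0, "ty": 0, "tz": 0, "jaw": 20},
    {"rx": 1, "ry": 0, "rz": 0, "tx": 0, "ty": 0, "tz": 0, "jaw": 20},
    {"rx": 1, "ry": 0, "rz": 0, "tx": 0, "ty": 0, "tz": 0, "jaw": 20},
    {"rx": 1, "ry": 0, "rz": 0, "tx": 0, "ty": 0, "tz": 0, "jaw": 20},
    {"rx": 1, "ry": 0, "rz": 0, "tx": 0, "ty": 0, "tz": 0, "jaw": 20},
    {"rx": 1, "ry": 0, "rz": 0, "tx": 0, "ty": 0, "tz": 0, "jaw": 20},
    {"rx": 1, "ry": 0, "rz": 0, "tx": 0, "ty": 0, "tz": 0, "jaw": 20},
    {"rx": 1, "ry": 0, "rz": 0, "tx": 0, "ty": 0, "tz": 0, "jaw": 20},
    {"rx": 0.94, "ry": 0, "rz": 0, "tx": 0, "ty": 0, "tz": 0, "jaw": 20},
    {"rx": 0, "ry": 0, "rz": 0, "tx": 0, "ty": 0, "tz": 0, "jaw": 20}
  ]
}}

```text
clock: 21.0
position: [0.4537, -0.1746, -0.0007]
orientation: [[0.001, 1.0, 0.001], [-0.0, 0.001, -1.0], [-1.0, 0.001, 0.0]]
contact_force: [-0.9, 0.1, -0.0]
width: 0.218
```

Request:
{"api": "jog_arm", "payload": {
  "increments": [
    {"rx": 0, "ry": 0, "rz": 0, "tx": 0, "ty": 0, "tz": 0, "jaw": 40},
    {"rx": 0, "ry": 0, "rz": 0, "tx": 0, "ty": 0, "tz": 0, "jaw": 50},
    {"rx": 0, "ry": 0, "rz": 0, "tx": 0, "ty": 0, "tz": 0, "jaw": 60},
    {"rx": 0, "ry": 0, "rz": 0, "tx": 0, "ty": 0, "tz": 0, "jaw": 70},
    {"rx": 0, "ry": 0, "rz": 0, "tx": 0, "ty": 0, "tz": 0, "jaw": 80},
    {"rx": 0, "ry": 0, "rz": 0, "tx": 0, "ty": 0, "tz": 0, "jaw": 80}
  ],
  "grip_force": 3
}}

```text
clock: 21.75
position: [0.4532, -0.1743, -0.0014]
orientation: [[-0.0, 1.0, 0.0], [0.0, 0.0, -1.0], [-1.0, -0.0, -0.0]]
contact_force: [-0.1, 0.6, 0.0]
width: 0.848
```

```bash
python3 - <<'E'
from h import *
s=get_state(); p=s["position"]; print(p,s["contact_force"],s["moment"],s["width"]*91.2,s["clock"],s["joint_positions"].round(1))
f=grab_frame("scene"); save(f,"s16",(270,150,120,120),5)
E
```

```text
[ 0.45322621 -0.17433828 -0.00137867] [-0.10960798  0.62880713  0.02536244] [-0.08507636  0.01321889 -0.06771254] 77.34403600713412 21.75 [-23.8  21.5 126.7   0.   31.8 -23.8]
```

View pics/s16.png

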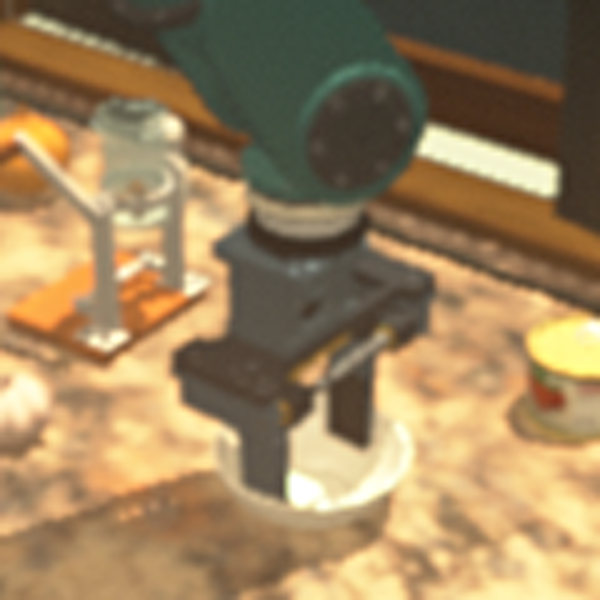

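Request:
{"api": "jog_arm", "payload": {
  "increments": [
    {"rx": 0, "ry": 0, "rz": 0, "tx": 0, "ty": 0, "tz": 0, "jaw": 84},
    {"rx": 0, "ry": 0, "rz": 0, "tx": 0, "ty": 0, "tz": 0, "jaw": 84},
    {"rx": 0, "ry": 0, "rz": 0, "tx": 0, "ty": 0, "tz": 0, "jaw": 84}
  ]
}}

```text
clock: 22.18
position: [0.4534, -0.1745, -0.0013]
orientation: [[0.0, 1.0, 0.0], [-0.0, 0.0, -1.0], [-1.0, 0.0, 0.0]]
contact_force: [0.7, -0.3, -0.9]
width: 0.915
```

```bash
python3 - <<'E'
from h import *
s=get_state(); p=s["position"]; print(p,s["contact_force"],s["moment"],s["width"]*91.2,s["clock"])
f=grab_frame("wrist"); save(f,"w17")
E
```

```text
[ 0.45341556 -0.1744531  -0.0013024 ] [ 0.73369777 -0.30911183 -0.88808403] [-0.18256684 -0.23647717  0.0026814 ] 83.42039477734905 22.175
```

View pics/w17.png

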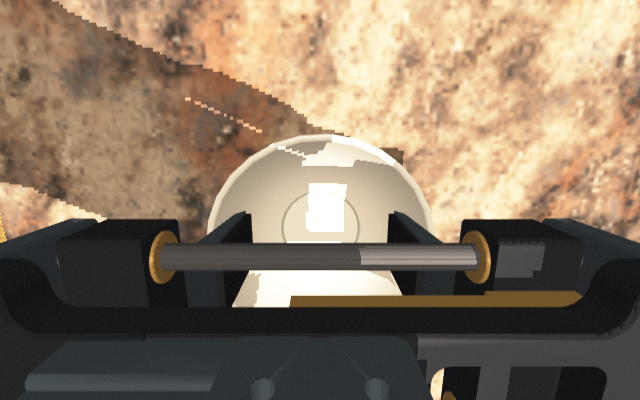

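Request:
{"api": "jog_arm", "payload": {
  "increments": [
    {"rx": 0, "ry": 0, "rz": 0, "tx": 0, "ty": 0, "tz": 0, "jaw": 91},
    {"rx": 0, "ry": 0, "rz": 0, "tx": 0, "ty": 0, "tz": 0, "jaw": 91},
    {"rx": 0, "ry": 0, "rz": 0, "tx": 0, "ty": 0.1, "tz": -0.2, "jaw": 91},
    {"rx": 0, "ry": 0, "rz": 0, "tx": 0, "ty": 0.3, "tz": -0.5, "jaw": 91},
    {"rx": 0, "ry": 0, "rz": 0, "tx": 0, "ty": 0.37, "tz": -0.6, "jaw": 91},
    {"rx": 0, "ry": 0, "rz": 0, "tx": 0, "ty": 0.37, "tz": -0.6, "jaw": 91},
    {"rx": 0, "ry": 0, "rz": 0, "tx": 0, "ty": 0.37, "tz": -0.6, "jaw": 91},
    {"rx": 0, "ry": 0, "rz": 0, "tx": 0, "ty": 0.37, "tz": -0.6, "jaw": 91},
    {"rx": 0, "ry": 0, "rz": 0, "tx": 0, "ty": 0, "tz": 0, "jaw": 91}
  ]
}}

```text
clock: 23.35
position: [0.5011, -0.0957, -0.0014]
orientation: [[0.001, 1.0, 0.001], [0.0, 0.001, -1.0], [-1.0, 0.001, -0.0]]
contact_force: [1.2, 1.1, 1.5]
width: 0.937
```

```bash
python3 - <<'E'
from h import *
s=get_state(); p=s["position"]; print(p,s["contact_force"],s["moment"],s["width"]*91.2,s["clock"])
f=grab_frame("wrist"); save(f,"w18"); f=grab_frame("scene"); save(f,"s18",(270,150,120,120),5)
E
```

```text
[ 0.50105814 -0.09568139 -0.00135098] [1.21068001 1.05955999 1.50798613] [ 0.18369541 -0.17703354 -0.00277948] 85.47600517748738 23.35
```

View pics/w18.png

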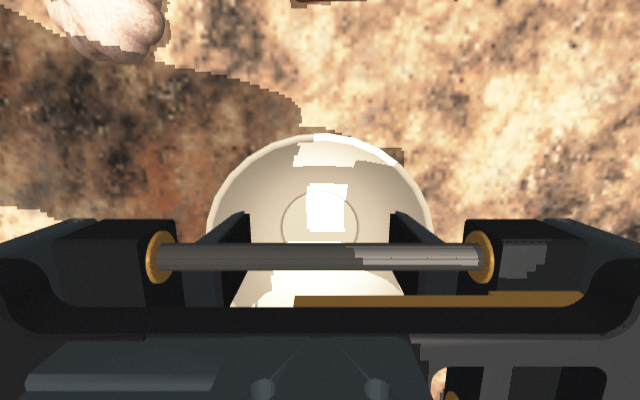

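View pics/s18.png

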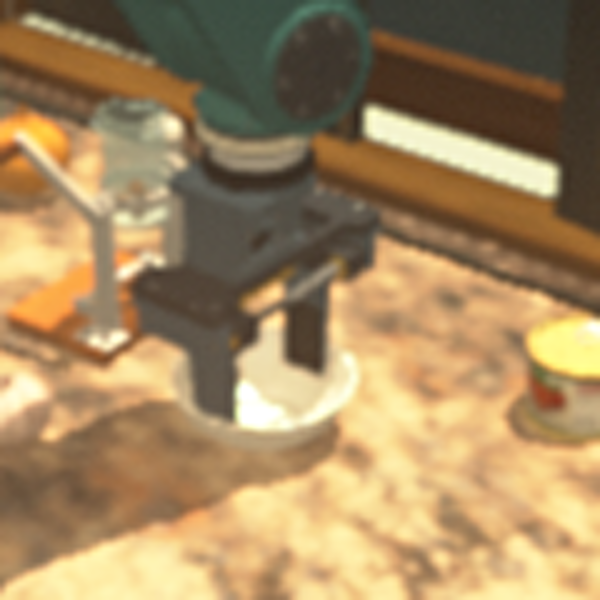

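The bowl follows the fingers without slipping, as the picture inside the bowl is unchanged. I'll drag it most of the remaining way and check clearance to the shaker.

Request:
{"api": "jog_arm", "payload": {
  "increments": [
    {"rx": 0, "ry": 0, "rz": 0, "tx": 0, "ty": 0.4, "tz": -0.5, "jaw": 91},
    {"rx": 0, "ry": 0, "rz": 0, "tx": 0, "ty": 0.48, "tz": -0.5, "jaw": 91},
    {"rx": 0, "ry": 0, "rz": 0, "tx": 0, "ty": 0.5, "tz": -0.5, "jaw": 91},
    {"rx": 0, "ry": 0, "rz": 0, "tx": 0, "ty": 0.4, "tz": -0.5, "jaw": 91},
    {"rx": 0, "ry": 0, "rz": 0, "tx": 0, "ty": 0, "tz": 0, "jaw": 91}
  ]
}}

```text
clock: 24.08
position: [0.5458, -0.0458, -0.0013]
orientation: [[0.001, 1.0, 0.001], [0.0, 0.001, -1.0], [-1.0, 0.001, -0.0]]
contact_force: [1.7, 1.5, 1.8]
width: 0.944
```

```bash
python3 - <<'E'
from h import *
s=get_state(); p=s["position"]; print(p,s["contact_force"],s["moment"],s["width"]*91.2,s["clock"])
f=grab_frame("wrist"); save(f,"w19"); f=grab_frame("scene"); save(f,"s19",(250,130,120,110),6); f=grab_frame("top"); save(f,"t19",(240,150,160,120),5)
E
```

```text
[ 0.54582977 -0.04581872 -0.00133367] [1.66757725 1.52229001 1.75459349] [ 0.18546095 -0.28273685  0.03400327] 86.07924947927877 24.075
```

View pics/w19.png

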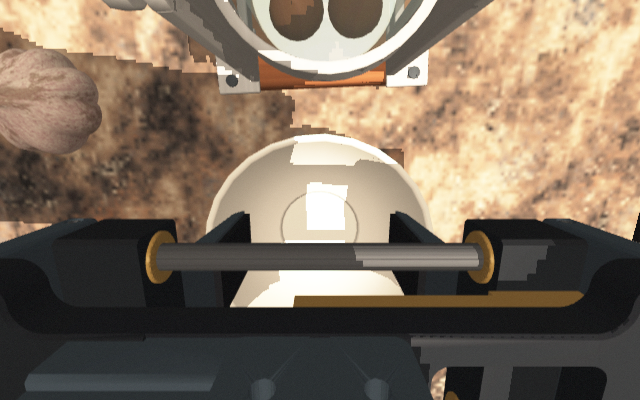

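View pics/s19.png

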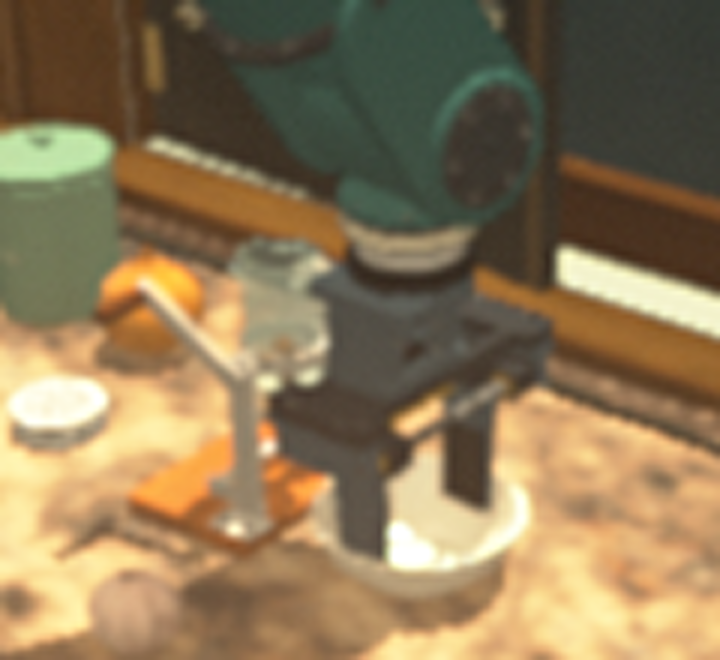

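View pics/t19.png

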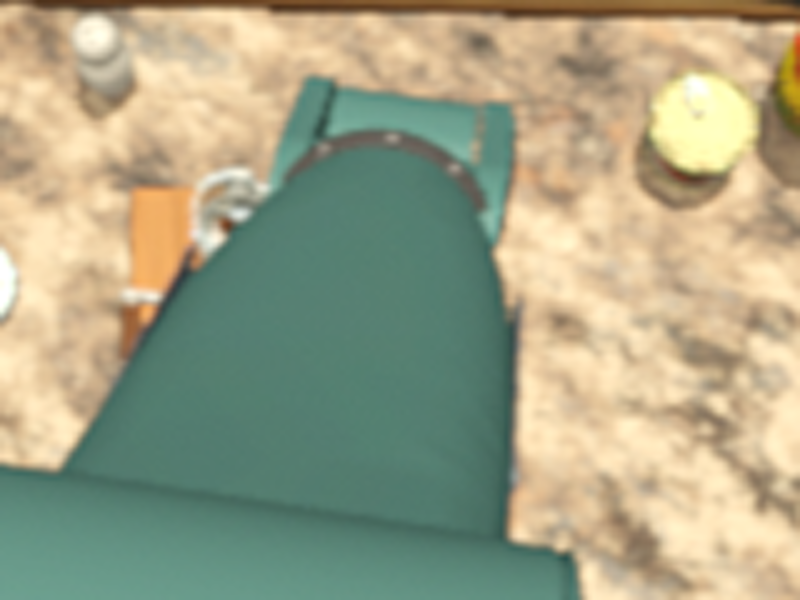

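```bash
python3 - <<'E'
from h import *
f=grab_frame("wrist"); 
print("foot edge L/R",onz(f,262,91,.016),onz(f,385,85,.016), onz(f,320,88,.016))
print("rim",onz(f,322,134,.045)); print("shaker rim", [onz(f,u,v,.183) for u,v in((322,75),)])
print("cheek plate corners",onz(f,219,94,.017),onz(f,428,85,.017))
E
```

```text
foot edge L/R [0.51035698 0.04288368 0.016     ] [0.58278296 0.04623864 0.016     ] [0.54458326 0.04456379 0.016     ]
rim [0.54554373 0.01844994 0.045     ]
shaker rim [array([0.54421388, 0.02254834, 0.183     ])]
cheek plate corners [0.48518228 0.04108329 0.017     ] [0.6077107  0.04610448 0.017     ]
```

The wrist view gives the foot edge at y 0.0446 and the bowl's rim at y 0.018, so about 24 mm remain. It also shows the stand turned by about 2°.

Request:
{"api": "jog_arm", "payload": {
  "increments": [
    {"rx": 0, "ry": 0, "rz": 0, "tx": 0, "ty": 0.04, "tz": -0.3, "jaw": 91},
    {"rx": 0, "ry": 0, "rz": 0, "tx": 0, "ty": 0.04, "tz": -0.3, "jaw": 91},
    {"rx": 0, "ry": 0, "rz": 0, "tx": 0, "ty": 0.04, "tz": -0.2, "jaw": 91},
    {"rx": 0, "ry": 0, "rz": 0, "tx": 0, "ty": 0, "tz": -0.12, "jaw": 91},
    {"rx": 0, "ry": 0, "rz": 0, "tx": 0, "ty": 0, "tz": 0, "jaw": 91}
  ]
}}

```text
clock: 24.9
position: [0.5478, -0.0235, -0.0013]
orientation: [[0.0, 1.0, 0.0], [0.0, 0.0, -1.0], [-1.0, 0.0, -0.0]]
contact_force: [0.7, 2.7, 2.9]
width: 0.942
```

```bash
python3 - <<'E'
from h import *
s=get_state(); p=s["position"]; print(p,s["contact_force"],s["moment"],s["width"]*91.2,s["clock"])
f=grab_frame("wrist"); save(f,"w20")
E
```

```text
[ 0.54779585 -0.02345825 -0.00134848] [0.65508395 2.70087252 2.87769809] [ 0.46812791 -0.15816555  0.0603886 ] 85.9126977716327 24.9
```

View pics/w20.png

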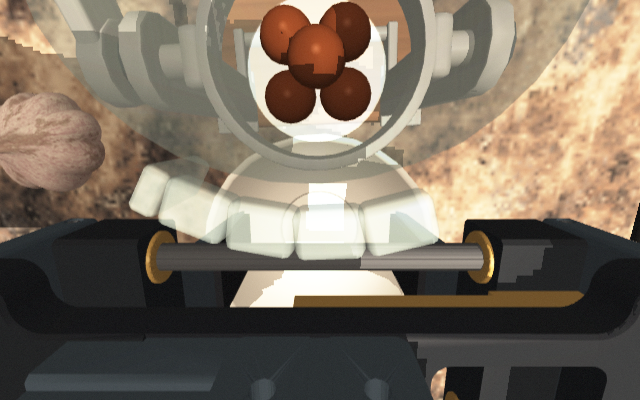

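Five nuts are visible in the shaker, and the bowl is close up. I'll relax the fingers, lift straight out and go over to the knob.

Request:
{"api": "jog_arm", "payload": {
  "increments": [
    {"rx": 0, "ry": 0, "rz": 0, "tx": 0, "ty": 0, "tz": 0, "jaw": 60},
    {"rx": 0, "ry": 0, "rz": 0, "tx": 0, "ty": 0, "tz": 0, "jaw": 50},
    {"rx": 0, "ry": 0, "rz": 0, "tx": -0.5, "ty": 0, "tz": 0, "jaw": 45},
    {"rx": 0, "ry": 0, "rz": 0, "tx": -1, "ty": 0, "tz": 0, "jaw": 45},
    {"rx": 0, "ry": 0, "rz": 0, "tx": -1, "ty": 0, "tz": 0, "jaw": 45},
    {"rx": 0, "ry": 0, "rz": 0, "tx": -1, "ty": 0, "tz": 0, "jaw": 45},
    {"rx": 0, "ry": 0, "rz": 0, "tx": -1, "ty": 0, "tz": 0, "jaw": 45},
    {"rx": 0, "ry": 0, "rz": 0, "tx": -1, "ty": 0, "tz": 0, "jaw": 45},
    {"rx": 0, "ry": 0, "rz": 0, "tx": -1, "ty": 0, "tz": 0, "jaw": 45},
    {"rx": 0, "ry": 0, "rz": 0, "tx": -1, "ty": 0, "tz": 0, "jaw": 45},
    {"rx": 0, "ry": 0, "rz": 0, "tx": -1, "ty": 0, "tz": 0, "jaw": 45},
    {"rx": 0, "ry": 0, "rz": 0, "tx": -1, "ty": 0, "tz": 0, "jaw": 45}
  ],
  "grip_force": 15
}}

```text
clock: 26.45
position: [0.5474, -0.0239, 0.2377]
orientation: [[0.0, 1.0, -0.0], [-0.0, -0.0, -1.0], [-1.0, 0.0, 0.0]]
contact_force: [-0.0, -0.5, -0.2]
width: 0.494
```

Request:
{"api": "jog_arm", "payload": {
  "increments": [
    {"rx": 0, "ry": 0, "rz": 0, "tx": -0.5, "ty": 0, "tz": 0, "jaw": 45},
    {"rx": 0, "ry": 0, "rz": 0, "tx": 0, "ty": -0.51, "tz": -0.96, "jaw": 45},
    {"rx": 0, "ry": 0, "rz": 0, "tx": 0, "ty": -0.51, "tz": -0.96, "jaw": 45},
    {"rx": 0, "ry": 0, "rz": 0, "tx": 0, "ty": -0.51, "tz": -0.96, "jaw": 45},
    {"rx": 0, "ry": 0, "rz": 0, "tx": 0, "ty": -0.51, "tz": -0.96, "jaw": 45},
    {"rx": 0, "ry": 0, "rz": 0, "tx": 0, "ty": -0.51, "tz": -0.96, "jaw": 45},
    {"rx": 0, "ry": 0, "rz": 0, "tx": 0, "ty": -0.51, "tz": -0.96, "jaw": 45},
    {"rx": -1, "ry": 0, "rz": 0, "tx": 0, "ty": 0, "tz": 0, "jaw": 45},
    {"rx": -1, "ry": 0, "rz": 0, "tx": 0, "ty": 0, "tz": 0, "jaw": 45},
    {"rx": -1, "ry": 0, "rz": 0, "tx": 0, "ty": 0, "tz": 0, "jaw": 45},
    {"rx": -1, "ry": 0, "rz": 0, "tx": 0, "ty": 0, "tz": 0, "jaw": 45},
    {"rx": -1, "ry": 0, "rz": 0, "tx": 0, "ty": 0, "tz": 0, "jaw": 45}
  ]
}}

```text
clock: 27.95
position: [0.4708, 0.12, 0.2484]
orientation: [[-0.001, 0.638, 0.77], [-0.0, 0.77, -0.638], [-1.0, -0.001, -0.0]]
contact_force: [-0.1, -0.1, 0.5]
width: 0.495
```

Request:
{"api": "jog_arm", "payload": {
  "increments": [
    {"rx": -1, "ry": 0, "rz": 0, "tx": 0, "ty": 0, "tz": 0, "jaw": 45},
    {"rx": -1, "ry": 0, "rz": 0, "tx": 0, "ty": 0, "tz": 0, "jaw": 45},
    {"rx": -1, "ry": 0, "rz": 0, "tx": 0, "ty": 0, "tz": 0, "jaw": 45},
    {"rx": -1, "ry": 0, "rz": 0, "tx": 0, "ty": 0, "tz": 0, "jaw": 45},
    {"rx": -0.2, "ry": 0, "rz": 0, "tx": 0, "ty": 0, "tz": 0, "jaw": 45},
    {"rx": 0, "ry": 0, "rz": 0, "tx": 0, "ty": 0, "tz": 0, "jaw": 45}
  ]
}}

```text
clock: 28.7
position: [0.4711, 0.1201, 0.2486]
orientation: [[-0.0, -0.032, 0.999], [-0.0, 0.999, 0.032], [-1.0, -0.0, -0.0]]
contact_force: [0.2, -0.2, 0.5]
width: 0.491
```

```bash
python3 - <<'E'
from h import *
s=get_state(); p=s["position"]; print(p,s["orientation"].round(3).tolist(),s["contact_force"],s["width"]*91.2,s["clock"])
yaw=.04;o=(.546,.0586)
P=[W(o,yaw,q) for q in((-.053,.065,.1575),(-.09,.065,.1575),(-.09,.065+.0068,.1575),(-.09,.065-.0068,.1575),(-.062,-.014,.016),(.062,-.014,.016),(-.062,.087,.016),(.062,.087,.016))]
f=grab_frame("wrist"); overlay(f,"w21",P,(0,0,640,400),1.25)
f=grab_frame("top"); save(f,"t21",(240,150,160,120),5)
f=grab_frame("scene"); save(f,"s21",(250,130,120,110),6)
E
```

```text
[0.4710732  0.12011675 0.24855955] [[-0.0, -0.032, 0.999], [-0.0, 0.999, 0.032], [-1.0, -0.0, -0.0]] [ 0.15296194 -0.15666948  0.53639609] 44.75501230902972 28.7
```

View pics/w21.png

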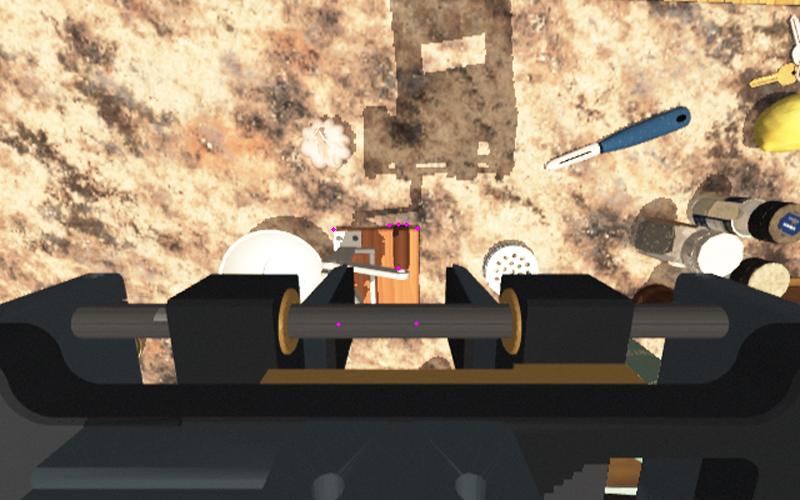

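View pics/t21.png

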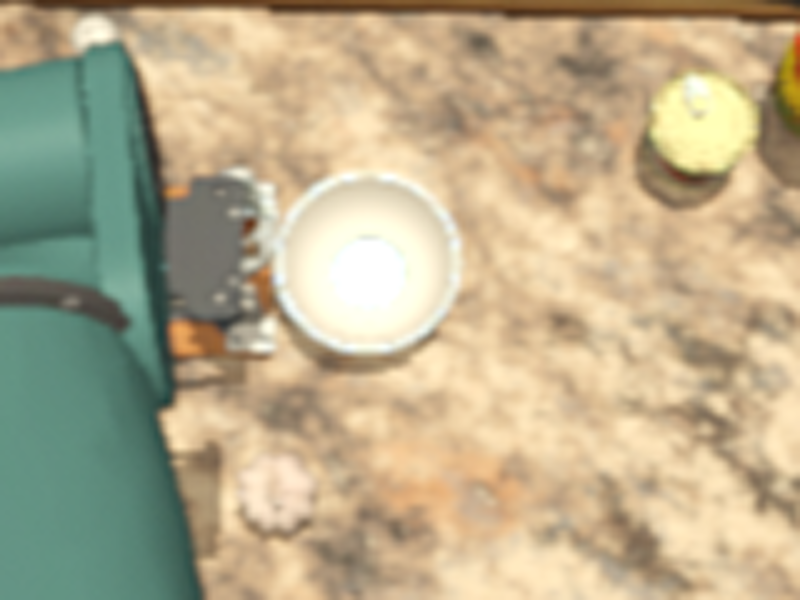

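View pics/s21.png

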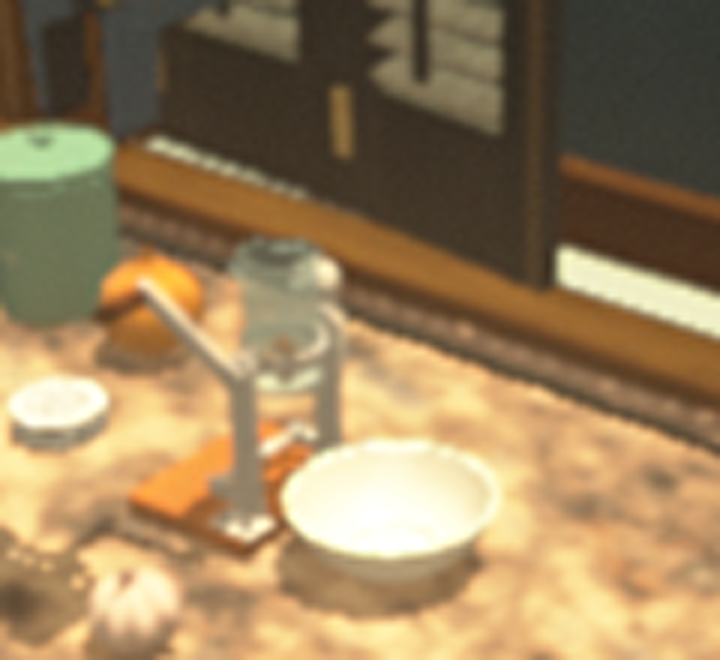

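The bowl stands against the foot's pour side, and the predicted knob points fall on the brown peg at (400,245). I'll descend and pinch.

Request:
{"api": "jog_arm", "payload": {
  "increments": [
    {"rx": 0, "ry": 0, "rz": 0, "tx": 1, "ty": 0, "tz": 0, "jaw": 45},
    {"rx": 0, "ry": 0, "rz": 0, "tx": 1, "ty": 0, "tz": 0, "jaw": 45},
    {"rx": 0, "ry": 0, "rz": 0, "tx": 1, "ty": 0, "tz": 0, "jaw": 45},
    {"rx": 0, "ry": 0, "rz": 0, "tx": 1, "ty": 0, "tz": 0, "jaw": 45},
    {"rx": 0, "ry": 0, "rz": 0, "tx": 0.7, "ty": 0, "tz": 0, "jaw": 45},
    {"rx": 0, "ry": 0, "rz": 0, "tx": 0.3, "ty": 0, "tz": 0, "jaw": 45},
    {"rx": 0, "ry": 0, "rz": 0, "tx": 0, "ty": 0, "tz": 0, "jaw": 25},
    {"rx": 0, "ry": 0, "rz": 0, "tx": 0, "ty": 0, "tz": 0, "jaw": 8},
    {"rx": 0, "ry": 0, "rz": 0, "tx": 0, "ty": 0, "tz": 0, "jaw": 5},
    {"rx": 0, "ry": 0, "rz": 0, "tx": 0, "ty": 0, "tz": 0, "jaw": 5},
    {"rx": 0, "ry": 0, "rz": 0, "tx": 0, "ty": 0, "tz": 0, "jaw": 5}
  ],
  "grip_force": 12
}}

```text
clock: 30.22
position: [0.4716, 0.1211, 0.1243]
orientation: [[0.001, -0.034, 0.999], [0.002, 0.999, 0.034], [-1.0, 0.002, 0.001]]
contact_force: [-3.0, 9.7, 5.2]
width: 0.145
```

```bash
python3 - <<'E'
from h import *
s=get_state(); p=s["position"]; print(p,s["contact_force"],s["moment"],s["width"]*91.2,s["clock"])
f=grab_frame("wrist"); save(f,"w22",(200,120,240,180),3)
f=grab_frame("scene"); save(f,"s22",(250,110,120,110),6)
E
```

```text
[0.47158927 0.12105028 0.1243296 ] [-3.00810684  9.69477448  5.18229872] [1.90685301 0.4909357  0.15588959] 13.23555988549461 30.225
```

View pics/w22.png

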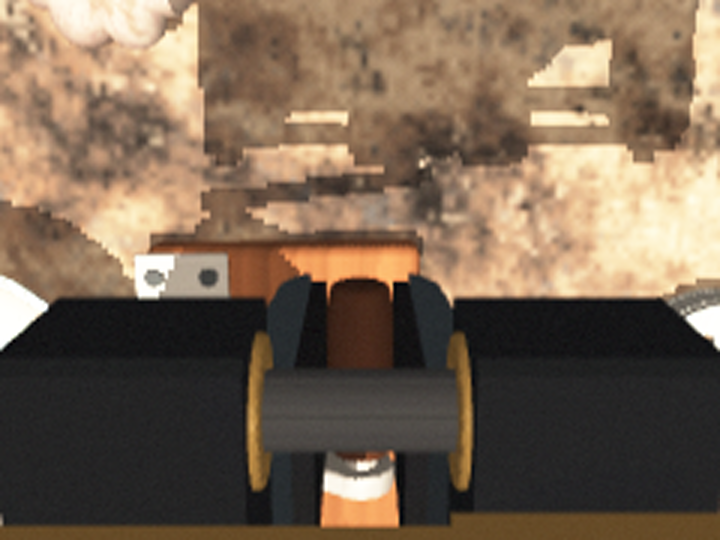

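View pics/s22.png

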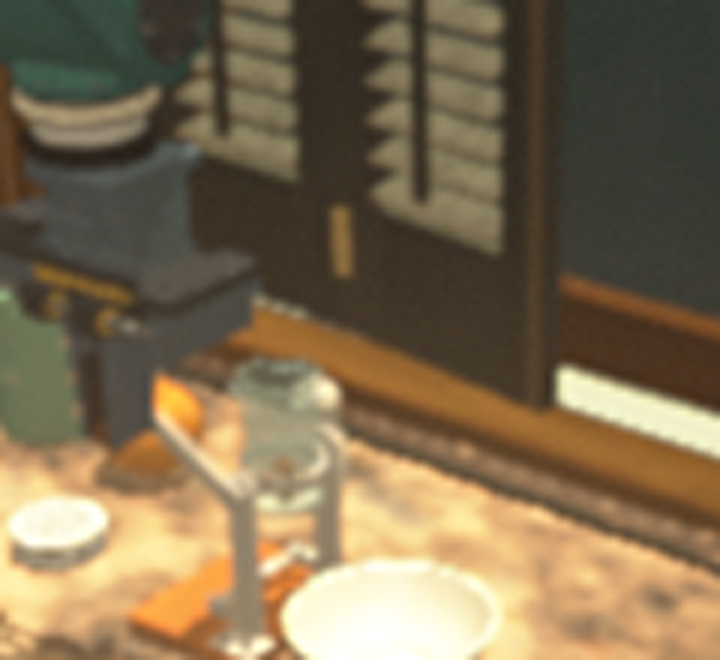

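The knob is pinched at 13.2 mm. The side force suggests it sits about 1 mm further to +y, so I'll correct for that and start cranking along the arc in 6° rows.

Request:
{"api": "jog_arm", "payload": {
  "increments": [
    {"rx": 0, "ry": 0, "rz": 0, "tx": 0, "ty": 0.04, "tz": 0, "jaw": 5},
    {"rx": 0, "ry": 0, "rz": 0, "tx": -0.263, "ty": -0.171, "tz": 0, "jaw": 5},
    {"rx": 0, "ry": 0, "rz": 0, "tx": -0.244, "ty": -0.198, "tz": 0, "jaw": 5},
    {"rx": 0, "ry": 0, "rz": 0, "tx": -0.222, "ty": -0.222, "tz": 0, "jaw": 5},
    {"rx": 0, "ry": 0, "rz": 0, "tx": -0.198, "ty": -0.244, "tz": 0, "jaw": 5},
    {"rx": 0, "ry": 0, "rz": 0, "tx": -0.171, "ty": -0.263, "tz": 0, "jaw": 5},
    {"rx": 0, "ry": 0, "rz": 0, "tx": 0, "ty": 0, "tz": 0, "jaw": 5}
  ]
}}

```text
clock: 31.2
position: [0.4729, 0.0939, 0.1524]
orientation: [[0.002, -0.034, 0.999], [0.001, 0.999, 0.034], [-1.0, 0.001, 0.002]]
contact_force: [-3.3, 6.0, 12.2]
width: 0.145
```

```bash
python3 - <<'E'
from h import *
s=get_state(); p=s["position"]; print(p,s["contact_force"],s["moment"],s["width"]*91.2,s["clock"])
f=grab_frame("scene"); save(f,"s23",(250,110,120,110),6)
E
```

```text
[0.47293021 0.09390772 0.15239959] [-3.29163079  5.98256405 12.23461903] [1.01933184 0.52550457 0.22095531] 13.201030160964025 31.2
```

View pics/s23.png

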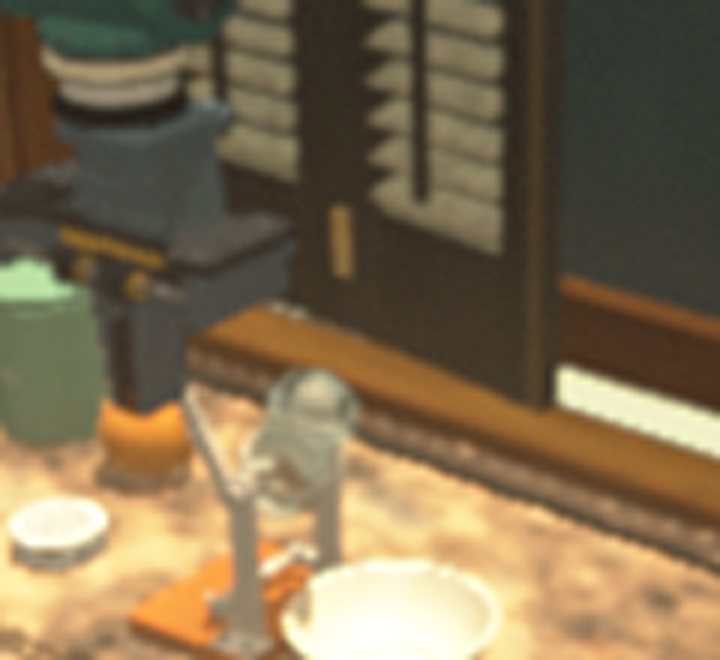

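The shaker tilts as it should. The force is pushing outward, so I'll raise the path slightly and go on over the top.

Request:
{"api": "jog_arm", "payload": {
  "increments": [
    {"rx": 0, "ry": 0, "rz": 0, "tx": -0.193, "ty": -0.26, "tz": 0, "jaw": 5},
    {"rx": 0, "ry": 0, "rz": 0, "tx": -0.132, "ty": -0.293, "tz": 0, "jaw": 5},
    {"rx": 0, "ry": 0, "rz": 0, "tx": -0.081, "ty": -0.304, "tz": 0, "jaw": 5},
    {"rx": 0, "ry": 0, "rz": 0, "tx": -0.049, "ty": -0.31, "tz": 0, "jaw": 5},
    {"rx": 0, "ry": 0, "rz": 0, "tx": -0.016, "ty": -0.314, "tz": 0, "jaw": 5},
    {"rx": 0, "ry": 0, "rz": 0, "tx": 0.016, "ty": -0.314, "tz": 0, "jaw": 5},
    {"rx": 0, "ry": 0, "rz": 0, "tx": 0, "ty": 0, "tz": 0, "jaw": 5}
  ]
}}

```text
clock: 32.12
position: [0.4739, 0.0481, 0.1625]
orientation: [[0.0, -0.035, 0.999], [-0.001, 0.999, 0.035], [-1.0, -0.001, 0.0]]
contact_force: [0.7, -1.5, 5.8]
width: 0.142
```

```bash
python3 - <<'E'
from h import *
s=get_state(); p=s["position"]; print(p,s["contact_force"],s["moment"],s["width"]*91.2,s["clock"])
f=grab_frame("scene"); save(f,"s24",(250,110,120,110),6)
E
```

```text
[0.47385451 0.04806747 0.16248915] [ 0.73059817 -1.53840266  5.76783971] [-0.33787013 -0.26897718  0.16321316] 12.955621420218101 32.125
```

View pics/s24.png

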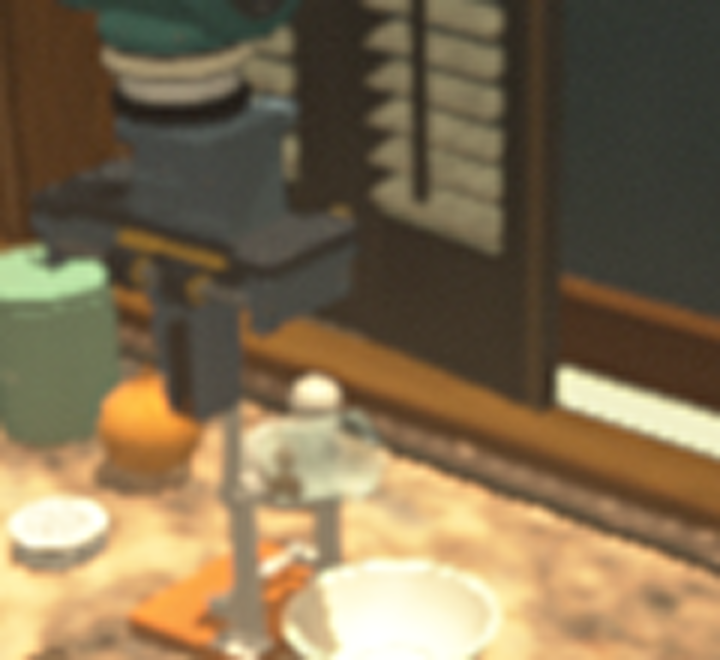

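Request:
{"api": "jog_arm", "payload": {
  "increments": [
    {"rx": 0, "ry": 0, "rz": 0, "tx": 0.029, "ty": -0.31, "tz": 0, "jaw": 5},
    {"rx": 0, "ry": 0, "rz": 0, "tx": 0.081, "ty": -0.304, "tz": 0, "jaw": 5},
    {"rx": 0, "ry": 0, "rz": 0, "tx": 0.112, "ty": -0.293, "tz": 0, "jaw": 5},
    {"rx": 0, "ry": 0, "rz": 0, "tx": 0.143, "ty": -0.28, "tz": 0, "jaw": 5},
    {"rx": 0, "ry": 0, "rz": 0, "tx": 0.086, "ty": -0.132, "tz": 0, "jaw": 5},
    {"rx": 0, "ry": 0, "rz": 0, "tx": 0.086, "ty": -0.132, "tz": 0, "jaw": 5},
    {"rx": 0, "ry": 0, "rz": 0, "tx": 0, "ty": 0, "tz": 0, "jaw": 5}
  ]
}}

```text
clock: 33.05
position: [0.4747, 0.0123, 0.1487]
orientation: [[-0.001, -0.035, 0.999], [-0.0, 0.999, 0.035], [-1.0, -0.0, -0.001]]
contact_force: [0.3, -0.2, -1.7]
width: 0.149
```

```bash
python3 - <<'E'
from h import *
s=get_state(); p=s["position"]; print(p,s["contact_force"],s["moment"],s["width"]*91.2,s["clock"])
f=grab_frame("scene"); save(f,"s25",(250,110,120,110),6)
E
```

```text
[0.47471431 0.01232945 0.14868183] [ 0.29177573 -0.15158349 -1.65869997] [ 0.07982179 -0.04080034  0.15924518] 13.567412371337175 33.05
```

View pics/s25.png

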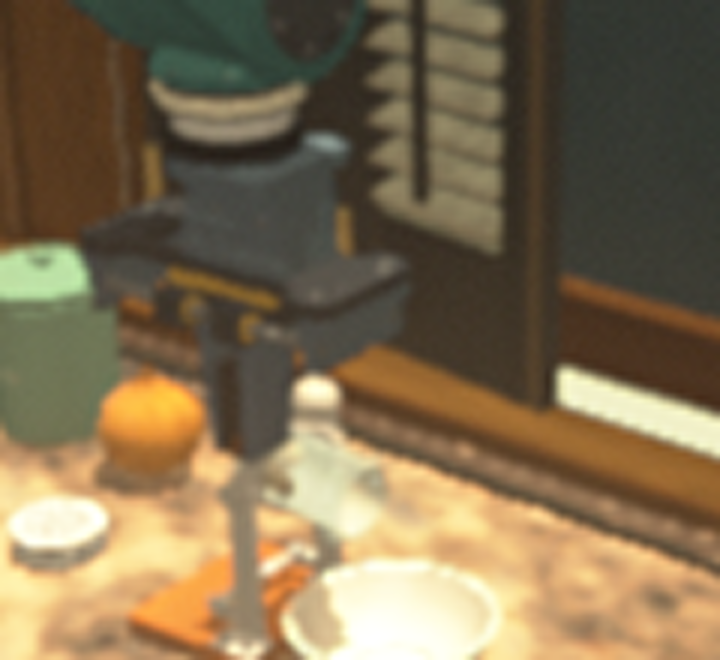

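Request:
{"api": "jog_arm", "payload": {
  "increments": [
    {"rx": 0, "ry": 0, "rz": 0, "tx": 0.099, "ty": -0.122, "tz": 0, "jaw": 5},
    {"rx": 0, "ry": 0, "rz": 0, "tx": 0.099, "ty": -0.122, "tz": 0, "jaw": 5},
    {"rx": 0, "ry": 0, "rz": 0, "tx": 0.111, "ty": -0.111, "tz": 0, "jaw": 5},
    {"rx": 0, "ry": 0, "rz": 0, "tx": 0.111, "ty": -0.111, "tz": 0, "jaw": 5},
    {"rx": 0, "ry": 0, "rz": 0, "tx": 0.122, "ty": -0.099, "tz": 0, "jaw": 5},
    {"rx": 0, "ry": 0, "rz": 0, "tx": 0.122, "ty": -0.099, "tz": 0, "jaw": 5},
    {"rx": 0, "ry": 0, "rz": 0, "tx": 0.131, "ty": -0.086, "tz": 0, "jaw": 5},
    {"rx": 0, "ry": 0, "rz": 0, "tx": 0.131, "ty": -0.086, "tz": 0, "jaw": 5},
    {"rx": 0, "ry": 0, "rz": 0, "tx": 0, "ty": 0, "tz": 0, "jaw": 5}
  ]
}}

```text
clock: 34.22
position: [0.4758, -0.0085, 0.1256]
orientation: [[0.0, -0.035, 0.999], [-0.0, 0.999, 0.035], [-1.0, -0.0, 0.0]]
contact_force: [1.5, 1.9, -2.8]
width: 0.147
```

```bash
python3 - <<'E'
from h import *
s=get_state(); p=s["position"]; print(p,s["contact_force"],s["moment"],s["width"]*91.2,s["clock"])
f=grab_frame("scene"); save(f,"s26",(250,110,120,110),6)
f=grab_frame("top"); save(f,"t26",(240,150,160,120),5)
E
```

```text
[ 0.47579026 -0.00849719  0.12559829] [ 1.51077494  1.86538045 -2.84944991] [ 0.26790267 -0.20195426  0.15024102] 13.387059640439569 34.225
```

View pics/s26.png

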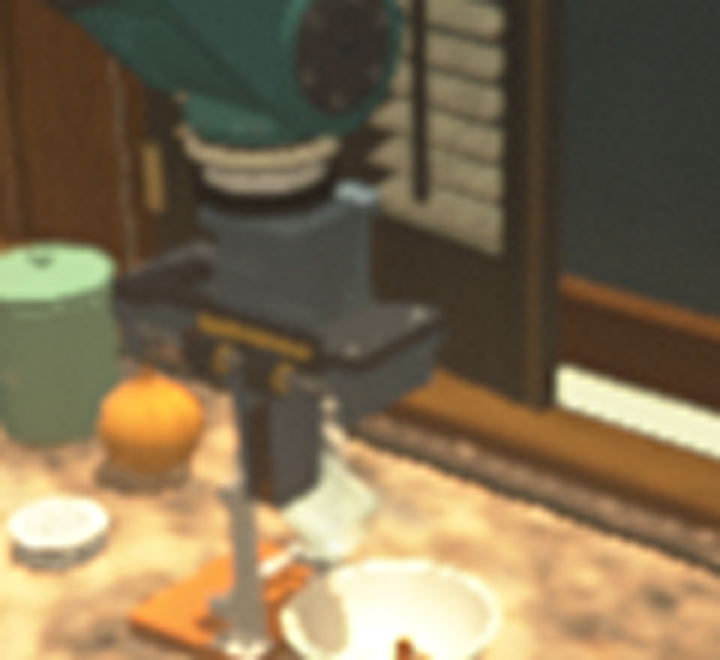

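View pics/t26.png

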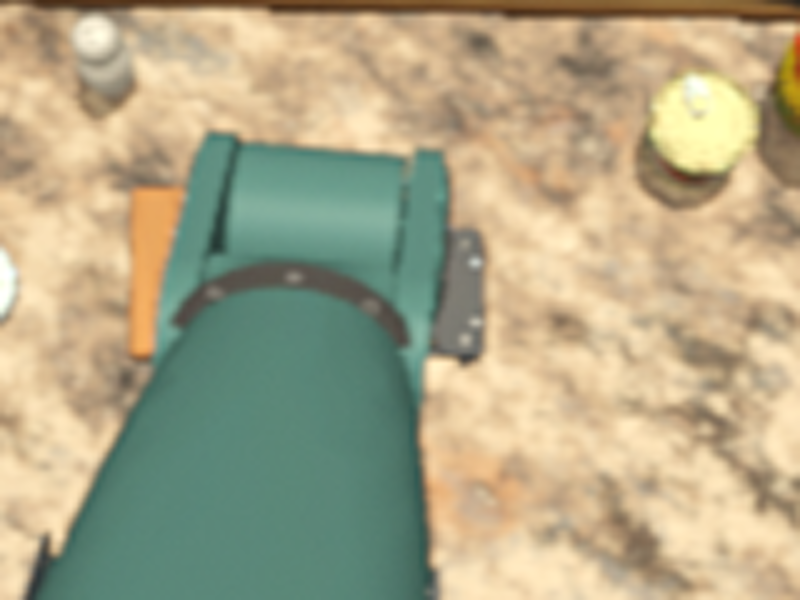

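Nuts are in the bowl (one shows at (405,648) in the crop). I'll go on to nearly the end stop and look inside the bowl.

Request:
{"api": "jog_arm", "payload": {
  "increments": [
    {"rx": 0, "ry": 0, "rz": 0, "tx": 0.14, "ty": -0.072, "tz": 0, "jaw": 5},
    {"rx": 0, "ry": 0, "rz": 0, "tx": 0.14, "ty": -0.072, "tz": 0, "jaw": 5},
    {"rx": 0, "ry": 0, "rz": 0, "tx": 0.12, "ty": -0.05, "tz": 0, "jaw": 5},
    {"rx": 0, "ry": 0, "rz": 0, "tx": 0, "ty": 0, "tz": 0, "jaw": 5},
    {"rx": 0, "ry": 0, "rz": 0, "tx": 0, "ty": 0, "tz": 0, "jaw": 5}
  ]
}}

```text
clock: 34.95
position: [0.476, -0.0132, 0.1158]
orientation: [[0.0, -0.035, 0.999], [-0.0, 0.999, 0.035], [-1.0, -0.0, 0.0]]
contact_force: [1.2, 0.8, -2.7]
width: 0.142
```

```bash
python3 - <<'E'
from h import *
s=get_state(); p=s["position"]; print(p,s["contact_force"],s["moment"],s["width"]*91.2,s["clock"])
f=grab_frame("scene"); save(f,"s27",(270,160,80,70),9)
f=grab_frame("wrist"); save(f,"w27")
E
```

```text
[ 0.47595115 -0.01315067  0.11580438] [ 1.23027837  0.82544562 -2.65927424] [ 0.4551618  -0.36679632  0.14773601] 12.981351652731357 34.95
```

View pics/s27.png

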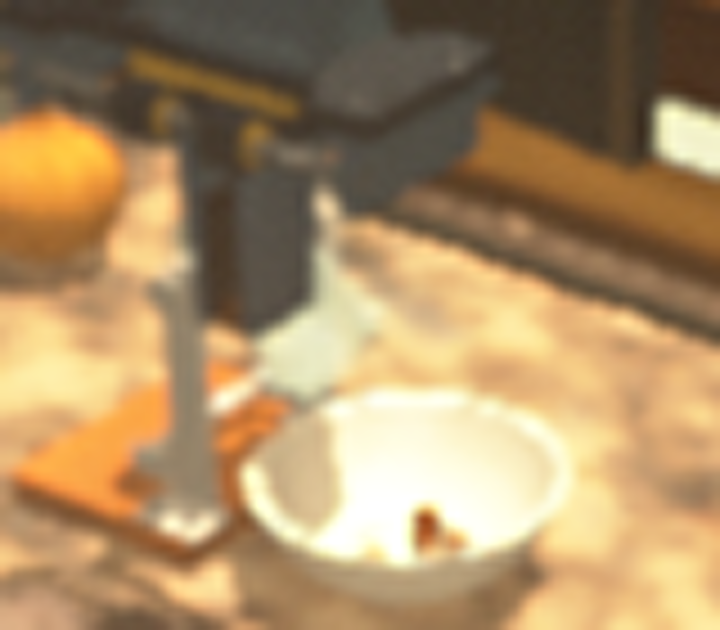

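View pics/w27.png

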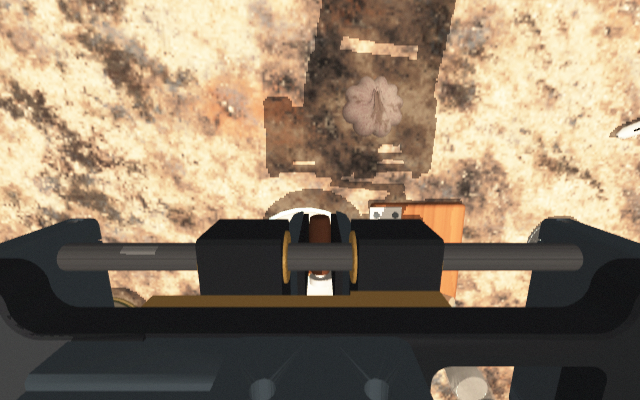

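Nuts are in the bowl, but the count is hidden. I'll rock the shaker to free any stuck ones and press it on to the stop.

Request:
{"api": "jog_arm", "payload": {
  "increments": [
    {"rx": 0, "ry": 0, "rz": 0, "tx": -0.26, "ty": 0.122, "tz": 0, "jaw": 5},
    {"rx": 0, "ry": 0, "rz": 0, "tx": -0.271, "ty": 0.158, "tz": 0, "jaw": 5},
    {"rx": 0, "ry": 0, "rz": 0, "tx": 0.271, "ty": -0.158, "tz": 0, "jaw": 5},
    {"rx": 0, "ry": 0, "rz": 0, "tx": 0.26, "ty": -0.122, "tz": 0, "jaw": 5},
    {"rx": 0, "ry": 0, "rz": 0, "tx": -0.26, "ty": 0.122, "tz": 0, "jaw": 5},
    {"rx": 0, "ry": 0, "rz": 0, "tx": -0.271, "ty": 0.158, "tz": 0, "jaw": 5},
    {"rx": 0, "ry": 0, "rz": 0, "tx": 0.271, "ty": -0.158, "tz": 0, "jaw": 5},
    {"rx": 0, "ry": 0, "rz": 0, "tx": 0.26, "ty": -0.122, "tz": 0, "jaw": 5},
    {"rx": 0, "ry": 0, "rz": 0, "tx": 0.1, "ty": -0.035, "tz": 0, "jaw": 5},
    {"rx": 0, "ry": 0, "rz": 0, "tx": 0.06, "ty": -0.02, "tz": 0, "jaw": 5},
    {"rx": 0, "ry": 0, "rz": 0, "tx": 0, "ty": 0, "tz": 0, "jaw": 5}
  ]
}}

```text
clock: 36.42
position: [0.4761, -0.0145, 0.1118]
orientation: [[0.0, -0.035, 0.999], [-0.0, 0.999, 0.035], [-1.0, -0.0, 0.0]]
contact_force: [2.8, -0.0, -1.0]
width: 0.146
```

```bash
python3 - <<'E'
from h import *
s=get_state(); p=s["position"]; print(p,s["contact_force"],s["moment"],s["width"]*91.2,s["clock"])
f=grab_frame("scene"); save(f,"s28",(270,160,80,70),9)
E
```

```text
[ 0.47608707 -0.01452109  0.11178603] [ 2.79761676 -0.0424761  -0.95235107] [ 0.01059145 -0.58783892  0.13949103] 13.315870111409167 36.425
```

View pics/s28.png

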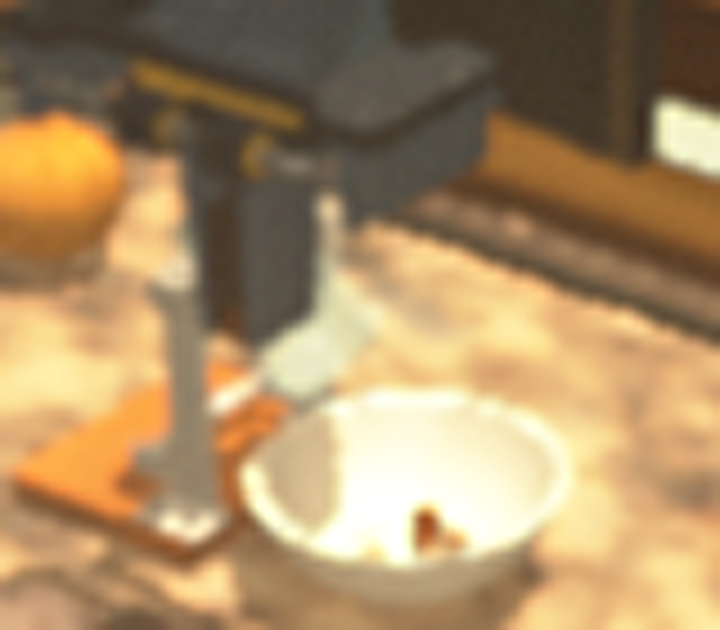

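The shaker is at about 2.3 and no nut is visible in the glass. Now I'll swing it back along the same arc.

Request:
{"api": "jog_arm", "payload": {
  "increments": [
    {"rx": 0, "ry": 0, "rz": 0, "tx": -0.28, "ty": 0.105, "tz": 0, "jaw": 5},
    {"rx": 0, "ry": 0, "rz": 0, "tx": -0.28, "ty": 0.144, "tz": 0, "jaw": 5},
    {"rx": 0, "ry": 0, "rz": 0, "tx": -0.262, "ty": 0.172, "tz": 0, "jaw": 5},
    {"rx": 0, "ry": 0, "rz": 0, "tx": -0.244, "ty": 0.198, "tz": 0, "jaw": 5},
    {"rx": 0, "ry": 0, "rz": 0, "tx": -0.222, "ty": 0.222, "tz": 0, "jaw": 5},
    {"rx": 0, "ry": 0, "rz": 0, "tx": -0.198, "ty": 0.244, "tz": 0, "jaw": 5},
    {"rx": 0, "ry": 0, "rz": 0, "tx": -0.172, "ty": 0.264, "tz": 0, "jaw": 5},
    {"rx": 0, "ry": 0, "rz": 0, "tx": -0.143, "ty": 0.28, "tz": 0, "jaw": 5},
    {"rx": 0, "ry": 0, "rz": 0, "tx": -0.112, "ty": 0.293, "tz": 0, "jaw": 5},
    {"rx": 0, "ry": 0, "rz": 0, "tx": -0.081, "ty": 0.304, "tz": 0, "jaw": 5},
    {"rx": 0, "ry": 0, "rz": 0, "tx": -0.029, "ty": 0.31, "tz": 0, "jaw": 5}
  ]
}}

```text
clock: 37.85
position: [0.4736, 0.0492, 0.1628]
orientation: [[-0.0, -0.035, 0.999], [-0.0, 0.999, 0.035], [-1.0, -0.0, -0.0]]
contact_force: [-1.0, -3.9, 2.0]
width: 0.146
```

Request:
{"api": "jog_arm", "payload": {
  "increments": [
    {"rx": 0, "ry": 0, "rz": 0, "tx": -0.016, "ty": 0.314, "tz": 0, "jaw": 5},
    {"rx": 0, "ry": 0, "rz": 0, "tx": 0.016, "ty": 0.314, "tz": 0, "jaw": 5},
    {"rx": 0, "ry": 0, "rz": 0, "tx": 0.049, "ty": 0.31, "tz": 0, "jaw": 5},
    {"rx": 0, "ry": 0, "rz": 0, "tx": 0.081, "ty": 0.304, "tz": 0, "jaw": 5},
    {"rx": 0, "ry": 0, "rz": 0, "tx": 0.122, "ty": 0.293, "tz": 0, "jaw": 5},
    {"rx": 0, "ry": 0, "rz": 0, "tx": 0.143, "ty": 0.28, "tz": 0, "jaw": 5},
    {"rx": 0, "ry": 0, "rz": 0, "tx": 0.171, "ty": 0.263, "tz": 0, "jaw": 5},
    {"rx": 0, "ry": 0, "rz": 0, "tx": 0.198, "ty": 0.244, "tz": 0, "jaw": 5},
    {"rx": 0, "ry": 0, "rz": 0, "tx": 0.222, "ty": 0.222, "tz": 0, "jaw": 5},
    {"rx": 0, "ry": 0, "rz": 0, "tx": 0.244, "ty": 0.198, "tz": 0, "jaw": 5},
    {"rx": 0, "ry": 0, "rz": 0, "tx": 0, "ty": 0, "tz": 0, "jaw": 5}
  ]
}}

```text
clock: 39.22
position: [0.4713, 0.1178, 0.1312]
orientation: [[-0.0, -0.035, 0.999], [0.0, 0.999, 0.035], [-1.0, 0.0, -0.0]]
contact_force: [2.8, 0.5, -3.4]
width: 0.145
```

```bash
python3 - <<'E'
from h import *
s=get_state(); p=s["position"]; print(p,s["contact_force"],s["moment"],s["width"]*91.2,s["clock"])
f=grab_frame("scene"); save(f,"s29",(250,130,100,90),8)
f=grab_frame("top"); save(f,"t29",(240,150,160,120),5)
E
```

```text
[0.47127512 0.11780014 0.1312021 ] [ 2.76231212  0.50579092 -3.40573808] [ 0.03190236 -0.41944247  0.17283437] 13.233683071729411 39.225
```

View pics/s29.png

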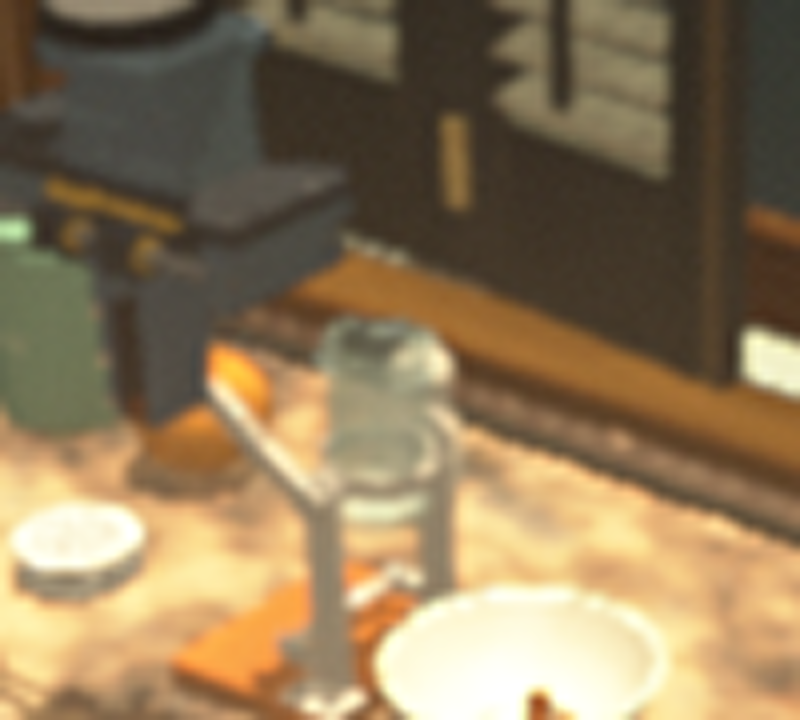

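View pics/t29.png

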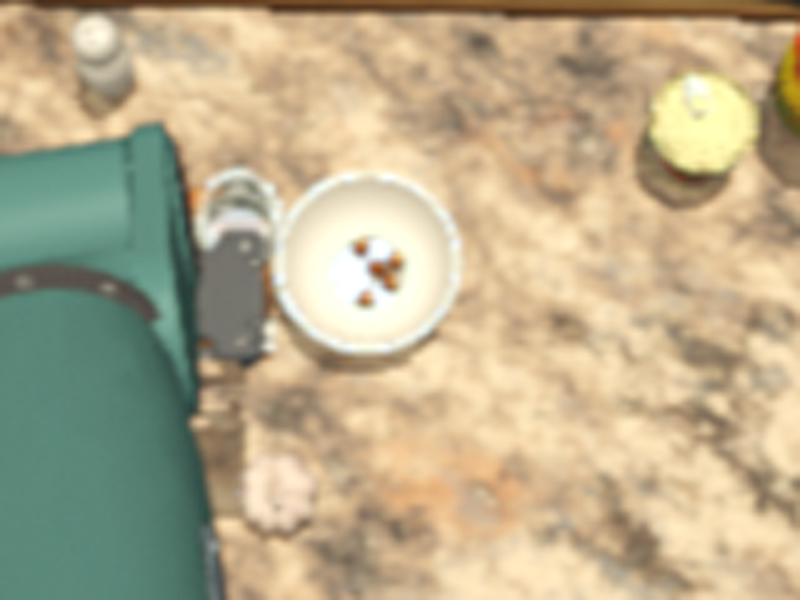

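All five nuts are in the bowl, at crop points (361,247), (396,260), (378,270), (390,283) and (366,298), and the glass is empty. I'll finish the swing to the upright stop.

Request:
{"api": "jog_arm", "payload": {
  "increments": [
    {"rx": 0, "ry": 0, "rz": 0, "tx": 0.15, "ty": 0.09, "tz": 0, "jaw": 5},
    {"rx": 0, "ry": 0, "rz": 0, "tx": 0.1, "ty": 0.06, "tz": 0, "jaw": 5},
    {"rx": 0, "ry": 0, "rz": 0, "tx": 0, "ty": 0, "tz": 0, "jaw": 5}
  ]
}}

```text
clock: 39.7
position: [0.4712, 0.1212, 0.1253]
orientation: [[-0.0, -0.035, 0.999], [0.0, 0.999, 0.035], [-1.0, 0.0, -0.0]]
contact_force: [0.7, 1.5, -1.3]
width: 0.144
```

Request:
{"api": "jog_arm", "payload": {
  "increments": [
    {"rx": 0, "ry": 0, "rz": 0, "tx": 0.06, "ty": 0.03, "tz": 0, "jaw": 5},
    {"rx": 0, "ry": 0, "rz": 0, "tx": 0, "ty": 0, "tz": 0, "jaw": 5}
  ]
}}

```text
clock: 39.95
position: [0.4715, 0.1214, 0.1244]
orientation: [[0.0, -0.035, 0.999], [-0.001, 0.999, 0.035], [-1.0, -0.001, 0.0]]
contact_force: [-0.4, -7.6, 8.1]
width: 0.144
```

The reaction along the arc shows the stop is reached, so the shaker is upright. I'll release, rise and retreat.

Request:
{"api": "jog_arm", "payload": {
  "increments": [
    {"rx": 0, "ry": 0, "rz": 0, "tx": 0, "ty": 0, "tz": 0, "jaw": 45},
    {"rx": 0, "ry": 0, "rz": 0, "tx": 0, "ty": 0, "tz": 0, "jaw": 45},
    {"rx": 0, "ry": 0, "rz": 0, "tx": 0, "ty": 0, "tz": 0, "jaw": 45},
    {"rx": 0, "ry": 0, "rz": 0, "tx": -0.4, "ty": 0, "tz": 0, "jaw": 45},
    {"rx": 0, "ry": 0, "rz": 0, "tx": -1, "ty": 0, "tz": 0, "jaw": 45},
    {"rx": 0, "ry": 0, "rz": 0, "tx": -1, "ty": 0, "tz": 0, "jaw": 45},
    {"rx": 0, "ry": 0, "rz": 0, "tx": -1, "ty": 0, "tz": 0, "jaw": 45},
    {"rx": 0, "ry": 0, "rz": 0, "tx": -1, "ty": 0, "tz": 0, "jaw": 45},
    {"rx": 0, "ry": 0, "rz": 0, "tx": -1, "ty": 0, "tz": 0, "jaw": 45},
    {"rx": 0, "ry": 0, "rz": 0, "tx": -1, "ty": 0.5, "tz": 0, "jaw": 45},
    {"rx": 0, "ry": 0, "rz": 0, "tx": 0, "ty": 1, "tz": 0, "jaw": 45},
    {"rx": 0, "ry": 0, "rz": 0, "tx": 0, "ty": 1, "tz": 0, "jaw": 45}
  ]
}}

```text
clock: 41.45
position: [0.469, 0.185, 0.2851]
orientation: [[0.001, -0.034, 0.999], [0.0, 0.999, 0.034], [-1.0, 0.0, 0.001]]
contact_force: [0.4, 0.5, -0.4]
width: 0.488
```

Request:
{"api": "jog_arm", "payload": {
  "increments": [
    {"rx": 0, "ry": 0, "rz": 0, "tx": 0, "ty": 1, "tz": 0, "jaw": 45},
    {"rx": 0, "ry": 0, "rz": 0, "tx": 0, "ty": 1, "tz": 0, "jaw": 45},
    {"rx": 0, "ry": 0, "rz": 0, "tx": 0, "ty": 1, "tz": 0, "jaw": 45},
    {"rx": 0, "ry": 0, "rz": 0, "tx": 0, "ty": 1, "tz": 0, "jaw": 45},
    {"rx": 0, "ry": 0, "rz": 0, "tx": 0, "ty": 1, "tz": 0, "jaw": 45},
    {"rx": 0, "ry": 0, "rz": 0, "tx": 0, "ty": 1, "tz": 0, "jaw": 45},
    {"rx": 0, "ry": 0, "rz": 0, "tx": 0, "ty": 1, "tz": 0, "jaw": 45},
    {"rx": 0, "ry": 0, "rz": 0, "tx": 0, "ty": 0, "tz": 0, "jaw": 45},
    {"rx": 0, "ry": 0, "rz": 0, "tx": 0, "ty": 0, "tz": 0, "jaw": 45}
  ]
}}

```text
clock: 42.58
position: [0.4628, 0.359, 0.284]
orientation: [[-0.0, -0.035, 0.999], [-0.0, 0.999, 0.035], [-1.0, -0.0, -0.0]]
contact_force: [-1.0, -0.1, -0.7]
width: 0.495
```

```bash
python3 - <<'E'
from h import *
s=get_state(); p=s["position"]; print(p,s["contact_force"],s["width"]*91.2,s["clock"])
f=grab_frame("scene"); save(f,"s30",(220,130,160,130),5)
g=grab_frame("top"); save(g,"t30",(160,140,240,130),3.3)
print("bowl",onz(g,240+368/5,150+264/5,.045))
E
```

```text
[0.46277692 0.35898673 0.28398867] [-1.01168806 -0.12487222 -0.74184723] 45.15278550990828 42.575
bowl [ 0.54439176 -0.02747227  0.045     ]
```

View pics/s30.png

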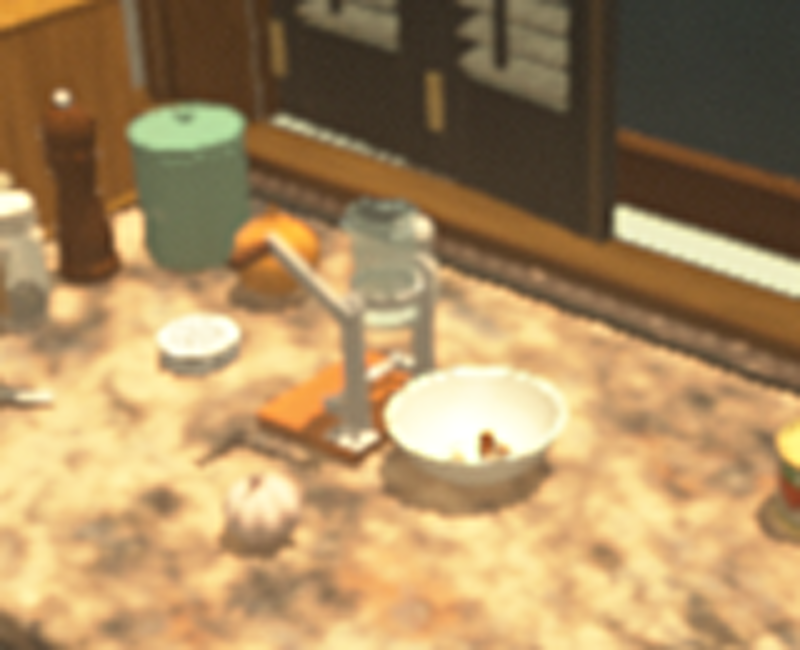

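View pics/t30.png

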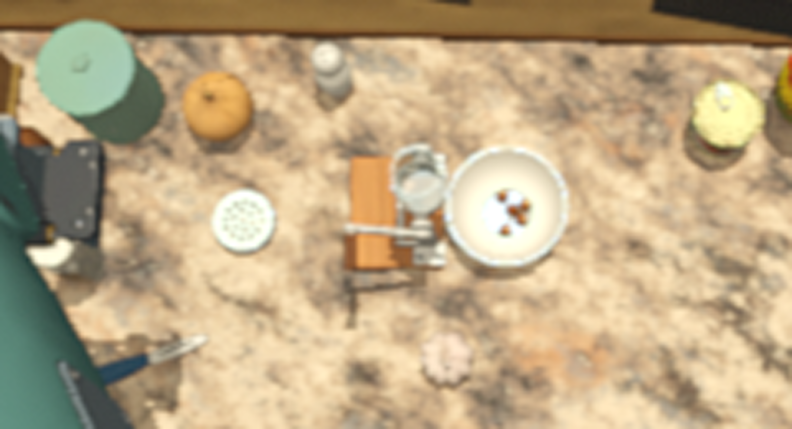

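The final views show the shaker upright (crank end at pixel (274,178) in the scene view, same as at the start) and empty, with five nuts in the bowl. The cap lies flat at about (0.53, 0.26), and the bystanders I can see are where they were. Handing in.

```bash
python3 -c "
from rig import *
print(sign_off())"
```

```text
the job is handed in; nothing more can be done
None
```

The job is done and handed in at about 42.6 s of the 72 s allowed. All five nuts are in the bowl and the shaker is back upright.

- **Cap:** I turned it about 64°, lifted it off, and lowered it until contact before opening the fingers. It lies flat, holes up, at about (0.53, 0.26), clear of the stand. I pressed it to about 24 N against the worktop before easing off, below the 40 N limit.
- **Bowl:** I dragged it against the stand's pour side by spreading the fingers inside it.
- **Pouring:** I cranked the shaker almost to its end stop, rocked it twice, and swung it back until it met the upright stop.

**Last checks:**
- The top view shows five nuts in the bowl and the glass empty.
- The crank is at its starting pixel.
- The onion, garlic, tin and peeler look unmoved. The mug was outside the last pictures, but the arm never went near it.
- The gripper is clear of everything.

**What disagreed:**
- **Fingertips:** The pictures put them about 22 mm behind the reported TCP, not 8 mm ahead. My first close on the cap therefore shut above it, touching nothing; I then worked with the measured offset.
- **Stand position:** The top and wrist cameras differed by about 4 mm on where the cap was, and the wrist view showed the stand turned by about 2°. By the top view the bowl finished about 5 mm from where I aimed it, still under all the nuts.

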